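Put the swapped microscope parts back on their own trays

TASK

Four microscope parts have been put away in each other's trays: move each to its own tray, the eyepiece to the small round one, the round camera to the large round one, the filter cube to the square one and the slide box to the oblong one, lying lengthwise in it. Every tray is taken at first, so use the empty rubber mat to park a part where you need to. Keep the parts upright, set them down in the middle of the trays rather than dropping them, and leave all four standing flat and still on the tray floors.

Things in the scene. Friction and masses are not known exactly. Their poses are not given: they have to be found in the camera images.
- eyepiece: microscope eyepiece standing on its wide end: black eyecup 42 mm across and 22 mm high below, tapering to a 30 mm wide upright tube (thin silver band) from 24 to 66 mm above its underside; grasp the tube. 100 to 210 g. Origin at the centre of its underside, z up.
- camera: microscope camera: plain black upright drum 60 mm across and 44 mm high with a silver band, and a silver mount ring 28 mm across and 10 mm high on its top; grasp the drum. 210 to 420 g. Origin at the centre of its underside, z up.
- filter_cube: filter cube: dark metal block 40 x 40 mm and 44 mm high, with a round glass window on its top and on its +x and -x faces. 80 to 155 g. x and y axes along its sides. Origin at the centre of its underside, z up.
- slide_box: closed white slide box lying flat, 84 mm long (x), 36 mm wide (y), 32 mm high, dark seam around it and a grey panel on top; grasp it across its width. 85 to 170 g. Origin at the centre of its underside, z up.
- tray_round_small: small round tray, 84 mm across inside; the eyepiece's. It starts with the filter cube or the camera in it: fixed, low-rimmed bare aluminium storage tray; floor 4 mm thick, rim 4 mm wide and 7 mm high above the table. Origin on the table under its centre, z up. 
- tray_round_large: large round tray, 112 mm across inside; the camera's. It starts with the eyepiece or the slide box in it: fixed, low-rimmed bare aluminium storage tray; floor 4 mm thick, rim 4 mm wide and 7 mm high above the table. Origin on the table under its centre, z up. 
- tray_square: square tray, 100 x 100 mm inside; the filter cube's. It starts with the eyepiece or the slide box in it: fixed, low-rimmed bare aluminium storage tray; floor 4 mm thick, rim 4 mm wide and 7 mm high above the table. Origin on the table under its centre, z up. 
- tray_oblong: oblong tray, 120 mm (x) by 72 mm (y) inside; the slide box's, to lie along its x axis, either way round. It starts with the filter cube or the camera in it: fixed, low-rimmed bare aluminium storage tray; floor 4 mm thick, rim 4 mm wide and 7 mm high above the table. Origin on the table under its centre, z up. 
- mat: free spot: empty black rubber mat, 100 x 100 mm, 4 mm thick, flat, fixed. Origin on the table under its centre. Small bottles 55 mm high stand between the trays and the mat.
Mind the look-alikes: they are no part of the job. What is shaped like the camera but purple or yellow is not meant. What is shaped like the filter_cube but pink is not meant.

How it is judged:
By the outcome, as a careful person would: the job done as asked, in the order asked, and still so for the second after the job is handed in, with the robot touching nothing.
It also fails if it takes over 144 s, if anything falls off the work surface, if the arm or the gripper's body presses on something with over 40 N, if the wrist force passes 120 N, or if a joint passes its speed limit or range.

ROBOT

A 6-joint arm with a two-finger parallel gripper is mounted at the origin on the work surface. World frame = base frame: x ahead of the robot, y to its left, z up, the work surface at z = 0. Lengths are in m, angles in degrees, forces in N, time in s.
With the tool pointing down it reaches from about 0.35 to 0.875 m from the base axis. Payload 4.2 kg.
Tool frame: the origin (TCP) lies on the centre line of the jaws, within the pads' length; the fingertips stand 19 mm ahead of it and the grasp point (between the pads) is the TCP; x points along the fingers, y is the direction in which the jaws open and shut, and the axes are right-handed (so a half turn about x gives the same grasp; the last joint's range is limited). The gripper opens to 87 mm and grips with 3 to 60 N. Pads are 19 mm wide; open, the fingers measure 117 mm over their backs; the gripper's body (75 mm by 190 mm) begins 51 mm behind the grasp point.
Start: joints at [-53.652, 22.042, 0.453, 0, -68.411, -14.817], TCP at [0.229, -0.581, 0.242] pointing down, gripper open.
Joint ranges: [-179.83, 179.83], [-69.29, 118.12], [-61.27, 80.66], [-181.25, 117.63], [-171.15, -9.14], [-177.46, 177.46]. Speed limits (degrees/s): [159.86, 159.86, 180, 180, 180, 180].

INTERFACE

Orientations are given as a 3x3 rotation matrix whose columns are the frame's x, y, z axes.
In Python, from station import r, viewer, job, spotter gives the robot as it stands.
- The arm moves only by the tool play_rows, never from a script. Its argument "commands" is a list of rows, each an object of numbers: "fingers": the gripper command: -1 is fully open, 1 is shut, values between are in proportion; "tx", "ty", "tz": the shift along the tool's x, y, z normalised to -1 to 1, where 1 is 750 mm; "ax", "ay", "az": the turn, a rotation vector about the tool's x, y, z normalised to -1 to 1, where 1 is pi rad. In form: [{"fingers": .., "tx": .., "ty": .., "tz": .., "ax": .., "ay": .., "az": ..}, ...]. A call has 1 to 5 rows; each row is the pose to reach, as a shift and turn from the pose commanded when the call began, along the tool's axes at that moment, turning the shorter way round; what a row does not reach only later rows make up. A row lasts 1/12 s, in which the tool goes at most 41.7 mm and 7.16 degrees, less where a joint would pass 70% of its speed; a pose out of reach is approached as far as the arm can. A call with a number of a shift or a turn outside -1 to 1 is refused whole. A call with a gripper value outside its range is refused whole. The fingers move at their own pace and stop on an object; the grip force is fixed at half the most. Time passes only in rows, so rows that repeat a pose let the fingers close. It gives the time, the measured TCP pose, the force and the opening at its end, in the units of the state.
- r.sense(): the state, without advancing time (a new reading comes with each control period).
- viewer.capture(name): name is "side" or "top" or "wrist"; returns a dict with "image" (420x560x3 uint8, red, green, blue), "fx", "fy", "cx", "cy" (pixels), "R" (3x3) and "t" (3): a world point X has camera coordinates R X + t; the wrist camera has in their place "mount" (4x4, takes a point from camera to tool coordinates, whose origin is the TCP and whose axes are the tool frame's). Camera axes: x right, y down, z forward; pixel columns grow to the right and rows downward; lengths in m; the calibration is good to about 2 mm. A picture is of the moment at which its call begins: read the wrist's pose just before it. There is no depth.
- job.finish_job(): hands the job in, once; it reports no verdict.
Trained networks look in a picture, given as the dict that the camera call returned (one of the last four; its "shot" number tells which), for a name from the list of things; names that differ only in an ending like _2 or _b are one class to them, and where a whole thing is asked for, a point or a joint stands for the part that bears it (a point fixed in the world has none). Each returns a list of dicts, best first, with "score" (0 to 1); they miss things now and then, are a little off and sometimes report something else, mostly with a low value. They report only what shows in the picture. A call takes as long as a camera call. They do not tell look-alikes from the thing itself.
- spotter.find_in(name, picture): "uv" ([column, row] in pixels, amid what is visible of it).
- spotter.silhouettes(name, picture): "region" (420x560 bool, what is visible of it) and "uv" ([column, row] in pixels, amid what is visible of it).
The state is a dict: "time_s": time; "joints": joint angles; "joint_velocities": joint speeds; "effort": joint torques, N m; "tcp_pos": TCP position; "ee_rot": TCP orientation; "wrist_force": force on the tool from outside, world axes, zero at the start; "moment": the same for the moment, N m; "gripper_width": opening from 0.0 (shut) to 1.0 (fully open).
Only numpy, scipy, OpenCV 4.12 (cv2) and the standard library are available. Lean on these libraries where they do the work, as an engineer would, in place of code of your own. Each camera call takes 0.05 s, during which the arm holds its last target. There are 200 camera calls.

## Working session

There is one attempt and no reset: what is moved stays moved. The work goes in short steps, Python scripts to look and compute and a tool call to move; the robot and the scene stay as the last step left them, time stands still between calls to the robot, and variables do not carry over. Pictures are saved under pics/ and viewed, about 12 in all and at most 16, crops included, and the job is handed in when it is done.

Besides the shell and the picture viewer there is one more tool, called after "Request:" as name([rows], argument=value, ...), one row to a line, values as JSON. play_rows: Moves the arm, as the interface text tells. Its arguments: {"type":"object","properties":{"commands":{"type":"array"}},"required":["commands"]}

```bash
ls; mkdir -p pics
python3 - <<'E'
from station import r, viewer, job, spotter
import cv2,numpy as np
s=r.sense();print(s['time_s'],s['tcp_pos'],s['ee_rot'],s['gripper_width'])
a=viewer.capture("top");b=viewer.capture("side")
for n,p in(("top",a),("side",b)):
    cv2.imwrite(f"pics/{n}0.png",p["image"][:,:,::-1]); print(n,p['fx'],p['R'],p['t'])
    for o in "eyepiece camera filter_cube slide_box tray_round_small tray_round_large tray_square tray_oblong mat".split():
        print(o,[(np.round(d['uv']),round(d['score'],2)) for d in spotter.find_in(o,p)][:5])
E
```

```text
pics
0.0 [ 0.22920098 -0.58083527  0.24043763] [[-9.04503788e-04 -3.66875091e-01  9.30269772e-01]
 [ 2.05225334e-03  9.30267513e-01  3.66876195e-01]
 [-9.99997485e-01  2.24099016e-03 -8.85098575e-05]] 0.9994973973152232
top 412.2725336584081 [[ 0.02816177 -0.99956073  0.00923354]
 [-0.99113905 -0.02912166 -0.12959675]
 [ 0.12980872 -0.00550205 -0.99152379]] [-0.07231227  0.56857981  0.92182486]
eyepiece [(array([249., 259.]), 0.71)]
camera [(array([376., 120.]), 0.91), (array([402., 171.]), 0.66), (array([352., 171.]), 0.65)]
filter_cube [(array([348., 332.]), 0.93), (array([343., 272.]), 0.92)]
slide_box [(array([174., 172.]), 0.75)]
tray_round_small [(array([340., 180.]), 0.56)]
tray_round_large [(array([244., 269.]), 0.9), (array([164., 267.]), 0.29)]
tray_square [(array([184., 172.]), 0.65), (array([352., 174.]), 0.39)]
tray_oblong [(array([342., 264.]), 0.66)]
mat [(array([163., 268.]), 0.89)]
side 428.38933296002756 [[-0.99138146 -0.12978606  0.01784318]
 [-0.0965314   0.63160429 -0.76925789]
 [ 0.08856913 -0.76435044 -0.63868921]] [0.5463906  0.09957777 0.98132556]
eyepiece [(array([319., 240.]), 0.63)]
camera [(array([251., 153.]), 0.81), (array([208., 161.]), 0.77), (array([244., 174.]), 0.73)]
filter_cube [(array([334., 186.]), 0.78), (array([386., 191.]), 0.67)]
slide_box [(array([206., 294.]), 0.96)]
tray_round_small [(array([324., 250.]), 0.24)]
tray_round_large [(array([317., 252.]), 0.75)]
tray_square [(array([213., 310.]), 0.88)]
tray_oblong [(array([330., 197.]), 0.83), (array([210., 295.]), 0.26)]
mat [(array([323., 323.]), 0.87)]
```

View pics/top0.png

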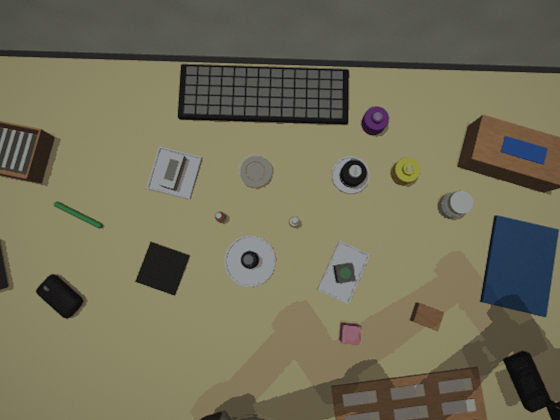

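View pics/side0.png

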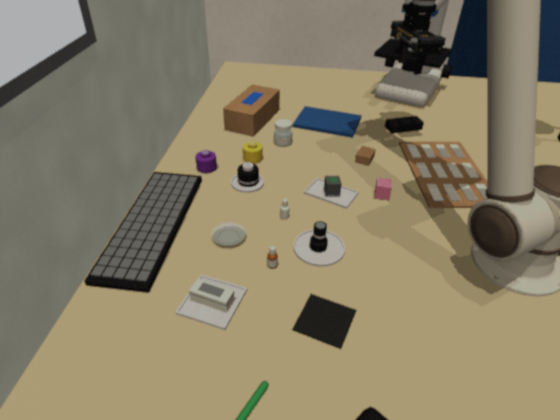

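The target camera is at top (352,172) in the small round tray. The purple (376,120) and yellow (406,170) drums are decoys. The dark filter cube is at (344,272) in the oblong tray, and the pink one at (350,334) is a decoy. The eyepiece is at (249,260) in the large tray, the slide box at (174,172) in the square tray and the mat at (163,268). Bottles stand at (221,216) and (294,222).

```bash
cat > h.py <<'E'
import cv2,numpy as np
from station import r, viewer, job, spotter
def cam(p,s=None):
    K=np.array([[p['fx'],0,p['cx']],[0,p['fy'],p['cy']],[0,0,1]])
    if 'mount' in p:
        T=np.eye(4);T[:3,:3]=s['ee_rot'];T[:3,3]=s['tcp_pos'];M=np.linalg.inv(T@np.array(p['mount']))
        return K,M[:3,:3],M[:3,3]
    return K,np.array(p['R']),np.array(p['t'])
def back(c,uv,z):
    K,R,t=c; uv=np.atleast_2d(np.asarray(uv,float))
    d=(R.T@np.linalg.inv(K)@np.c_[uv,np.ones(len(uv))].T).T; o=-R.T@t
    return (o+d*((z-o[2])/d[:,2])[:,None])[:,:2]
def proj(c,X):
    K,R,t=c; q=(K@(R@np.atleast_2d(X).T+t[:,None])).T; return q[:,:2]/q[:,2:]
def contour(p,o,i=0):
    d=spotter.silhouettes(o,p)
    if not d: return None,None
    m=d[i]['region'].astype(np.uint8)
    c=max(cv2.findContours(m,0,cv2.CHAIN_APPROX_NONE)[0],key=cv2.contourArea)[:,0]
    return c,d
def ortho(p,c,z,x0,x1,y0,y1,ppm=1000):
    # image: column = (y1-y), row=(x1-x)
    K,R,t=c
    A=np.array([[0,-1/ppm,x1],[-1/ppm,0,y1],[0,0,z],[0,0,1]],float)
    H=K@np.c_[R,t]@A
    return cv2.warpPerspective(p['image'],np.linalg.inv(H),(int((y1-y0)*ppm),int((x1-x0)*ppm)))
E
python3 - <<'E'
from h import *
p=viewer.capture("top");c=cam(p)
for o,z in dict(tray_round_small=.007,tray_round_large=.007,tray_square=.007,tray_oblong=.007,mat=.004,eyepiece=.066,slide_box=.032,filter_cube=.044,camera=.054).items():
    k,d=contour(p,o)
    if k is None: print(o,'none');continue
    for j in range(len(d)):
        k,_=contour(p,o,j)
        X=(back(c,k,z)*1000).astype(np.float32)
        rc=cv2.minAreaRect(X)
        print(o,round(d[j]['score'],2),np.round(d[j]['uv']),'circ',np.round(cv2.minEnclosingCircle(X)[0]),round(cv2.minEnclosingCircle(X)[1]),'rect',np.round(rc[0]),np.round(rc[1]),round(rc[2],1))
im=ortho(p,c,.007,.35,.85,-.25,.35,1300)
cv2.imwrite('pics/ortho.png',im[:,:,::-1])
E
```

```text
tray_round_small 0.95 [340. 176.] circ [ 669. -217.] 49 rect [ 669. -218.] [92. 94.] 64.6
tray_round_large 0.79 [251. 270.] circ [455.  18.] 63 rect [454.  19.] [119. 118.] 47.1
tray_square 0.79 [183. 174.] circ [662. 211.] 72 rect [662. 209.] [109. 110.] 76.5
tray_oblong 0.71 [341. 266.] circ [ 435. -205.] 72 rect [ 436. -204.] [ 84. 128.] 66.3
mat 0.91 [164. 269.] circ [432. 225.] 66 rect [432. 224.] [100. 100.] 72.8
mat 0.51 [352. 171.] circ [ 674. -224.] 36 rect [ 674. -223.] [59. 71.] 46.4
eyepiece 0.8 [249. 261.] circ [456.  16.] 19 rect [457.  16.] [36. 36.] 47.0
slide_box 0.63 [175. 171.] circ [660. 206.] 48 rect [660. 206.] [44. 87.] 75.5
filter_cube 0.71 [345. 272.] circ [ 433. -198.] 27 rect [ 434. -199.] [40. 44.] 9.6
filter_cube 0.63 [350. 331.] circ [ 300. -213.] 29 rect [ 300. -212.] [46. 45.] 85.7
camera 0.97 [376. 122.] circ [ 791. -266.] 37 rect [ 791. -267.] [69. 62.] 0.2
camera 0.83 [352. 173.] circ [ 661. -217.] 33 rect [ 662. -216.] [57. 65.] 57.2
camera 0.57 [405. 171.] circ [ 670. -337.] 34 rect [ 670. -337.] [55. 66.] 45.2
```

View pics/ortho.png

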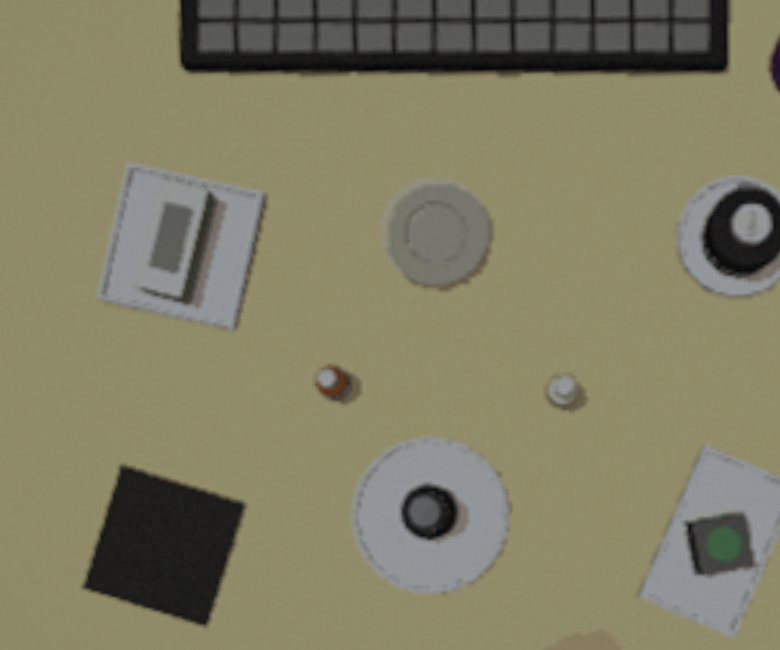

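Same layout in the rectified view, with tray axes clear. Next I fit the part models to the silhouettes from both views.

```bash
cat >> h.py <<'E'
from scipy.optimize import minimize
th=np.linspace(0,2*np.pi,48,endpoint=False)
def circ(rr,z): return np.c_[rr*np.cos(th),rr*np.sin(th),0*th+z]
def box(a,b,z0,z1): return np.array([[sx*a/2,sy*b/2,z] for sx in(-1,1) for sy in(-1,1) for z in(z0,z1)])
M=dict(eyepiece=[[circ(.021,0),circ(.021,.022)],[circ(.015,.022),circ(.015,.066)]],camera=[[circ(.03,0),circ(.03,.044)],[circ(.014,.044),circ(.014,.054)]],
 filter_cube=[[box(.04,.04,0,.044)]],slide_box=[[box(.084,.036,0,.032)]],tray_round_small=[[circ(.046,0),circ(.046,.007)]],tray_round_large=[[circ(.06,0),circ(.06,.007)]],
 tray_square=[[box(.108,.108,0,.007)]],tray_oblong=[[box(.128,.08,0,.007)]],mat=[[box(.1,.1,0,.004)]])
S=4
def raster(c,o,x,y,a,z):
    m=np.zeros((420*S,560*S),np.uint8);ca,sa=np.cos(a),np.sin(a)
    for part in M[o]:
        X=np.vstack(part);W=np.c_[x+ca*X[:,0]-sa*X[:,1],y+sa*X[:,0]+ca*X[:,1],X[:,2]+z]
        h=cv2.convexHull(((proj(c,W)+.5)*S).astype(np.float32)).astype(np.int32)
        cv2.fillConvexPoly(m,h,1)
    return m
def fit(o,views,x,y,a,z):
    # views: list of (calib, mask)
    ms=[(c,cv2.resize(m.astype(np.uint8),None,fx=S,fy=S,interpolation=0)) for c,m in views]
    def f(q):
        e=0
        for c,m in ms:
            g=raster(c,o,q[0]/1e3,q[1]/1e3,q[2],z); e+=1-(g&m).sum()/(g|m).sum()
        return e/len(ms)
    s0=np.array([[x*1e3,y*1e3,a]]*4)+np.array([[0,0,0],[8,0,.0],[0,8,0],[0,0,.12]])
    rr=minimize(f,s0[0],method='Nelder-Mead',options=dict(initial_simplex=s0,maxiter=70,xatol=.1,fatol=1e-4))
    return rr.x[:2],np.degrees(rr.x[2]),rr.fun
def near(p,c,o,x,y,z,tol=25):
    u=proj(c,[[x,y,z+.02]])[0]
    d=[k for k in spotter.silhouettes(o,p) if np.hypot(*(np.array(k['uv'])-u))<tol]
    return d[0]['region'] if d else None
E
cat > m1.py <<'E'
from h import *
P=dict(camera=(.665,-.217,0,.004),eyepiece=(.455,.017,0,.004),filter_cube=(.434,-.199,.17,.004),slide_box=(.66,.206,-.24,.004),tray_round_small=(.669,-.217,0,0),tray_round_large=(.455,.018,0,0),tray_square=(.662,.21,-.236,0),tray_oblong=(.436,-.204,-.415,0),mat=(.432,.224,-.3,0))
pt=viewer.capture("top");ps=viewer.capture("side")
for o,(x,y,a,z) in P.items():
    for n,ps_ in (("T",[pt]),("S",[ps]),("TS",[pt,ps])):
        v=[(cam(p),near(p,cam(p),o,x,y,z)) for p in ps_]; v=[k for k in v if k[1] is not None]
        if v: q,an,e=fit(o,v,x,y,a,z);print(o,n,len(v),np.round(q,1),round(an,1),round(e,3))
E
time python3 m1.py
```

```text
camera T 1 [ 667.5 -220.1] 3.3 0.07
camera S 1 [ 666.9 -220.2] -1.1 0.084
camera TS 2 [ 667.5 -220.7] 3.2 0.079
eyepiece T 1 [456.7  18.9] 0.5 0.089
eyepiece S 1 [456.3  18.1] -3.9 0.057
eyepiece TS 2 [456.3  18.8] -2.0 0.074
filter_cube T 1 [ 432.4 -201.1] 9.4 0.063
filter_cube S 1 [ 433.8 -202. ] 11.6 0.055
filter_cube TS 2 [ 432.6 -201.8] 10.6 0.066
slide_box T 1 [661.7 210.1] -14.1 0.052
slide_box S 1 [660.7 209.2] -14.5 0.058
slide_box TS 2 [661.7 209.6] -14.5 0.062
tray_round_small T 1 [ 669.9 -217. ] 2.9 0.533
tray_round_small S 1 [ 668.6 -218.4] 4.2 0.578
tray_round_small TS 2 [ 669.5 -217.4] 5.6 0.558
tray_round_large T 1 [455.4  19.3] 2.0 0.124
tray_round_large S 1 [454.2  17.7] 1.8 0.264
tray_round_large TS 2 [455.1  18.7] 2.2 0.198
tray_square T 1 [662.4 210.7] -13.0 0.342
tray_square S 1 [661.  210.7] -12.5 0.416
tray_square TS 2 [661.6 210.7] -12.4 0.381
tray_oblong T 1 [ 434.1 -203.7] -23.6 0.213
tray_oblong S 1 [ 434.9 -202.6] -23.5 0.281
tray_oblong TS 2 [ 434.4 -203.6] -23.8 0.25
mat T 1 [431.2 223.9] -17.2 0.057
mat S 1 [430.4 224.3] -16.9 0.032
mat TS 2 [430.5 224.2] -17.7 0.046
real	0m11.152s
user	0m7.056s
sys	0m2.103s
```

```bash
cat > plan.py <<'E'
# usage: plan.py x,y,z,yaw ... (mm, deg): prints per waypoint the call's numbers, starting at the measured pose
import sys,numpy as np
from scipy.spatial.transform import Rotation as Ro
from station import r
s=r.sense();p=np.array(s['tcp_pos']);R=np.array(s['ee_rot'])
print('now',np.round(p*1e3,1),'yaw',round(np.degrees(np.arctan2(R[1,1],R[0,1])),1),'t',s['time_s'],'w',round(s['gripper_width'],3),'F',np.round(s['wrist_force'],1))
for w in sys.argv[1:]:
    x,y,z,a=map(float,w.split(','));a=np.radians(a);c,n=np.cos(a),np.sin(a)
    G=np.array([[0,c,n],[0,n,-c],[-1,0,0]]);g=np.array([x,y,z])/1e3
    d=R.T@(g-p)/.75;q=Ro.from_matrix(R.T@G).as_rotvec()/np.pi
    print(w,'t',np.round(d,4),'a',np.round(q,4),'len',round(np.linalg.norm(g-p)*1e3),'rot',round(np.linalg.norm(q)*180,1))
    p,R=g,G
E
python3 plan.py 286,-431,240,94 343,-281,240,76.5 400,-131,240,76.5 456.5,18.8,200,76.5 456.5,18.8,110,76.5
```

```text
now [ 229.4 -581.3  241.5] yaw 111.5 t 4.05 w 1.002 F [-0.3 -0.1  0.1]
286,-431,240,94 t [0.0021 0.1588 0.1438] a [ 0.0974 -0.      0.    ] len 161 rot 17.5
343,-281,240,76.5 t [0.     0.1942 0.0898] a [0.0972 0.     0.    ] len 160 rot 17.5
400,-131,240,76.5 t [0.     0.2122 0.0272] a [0. 0. 0.] len 160 rot 0.0
456.5,18.8,200,76.5 t [0.0533 0.2118 0.0266] a [0. 0. 0.] len 165 rot 0.0
456.5,18.8,110,76.5 t [0.12 0.   0.  ] a [0. 0. 0.] len 90 rot 0.0
```

Request:
play_rows([
  {"fingers": -1, "tx": 0.002, "ty": 0.159, "tz": 0.144, "ax": 0.097, "ay": 0, "az": 0},
  {"fingers": -1, "tx": 0.002, "ty": 0.159, "tz": 0.144, "ax": 0.097, "ay": 0, "az": 0},
  {"fingers": -1, "tx": 0.002, "ty": 0.159, "tz": 0.144, "ax": 0.097, "ay": 0, "az": 0},
  {"fingers": -1, "tx": 0.002, "ty": 0.159, "tz": 0.144, "ax": 0.097, "ay": 0, "az": 0},
  {"fingers": -1, "tx": 0.002, "ty": 0.159, "tz": 0.144, "ax": 0.097, "ay": 0, "az": 0},
])

```text
time_s: 4.47
tcp_pos: [0.287, -0.426, 0.2405]
ee_rot: [[0.001, -0.076, 0.997], [0.001, 0.997, 0.076], [-1.0, 0.001, 0.001]]
wrist_force: [-0.2, 1.0, -0.8]
gripper_width: 1.0
```

Request:
play_rows([
  {"fingers": -1, "tx": 0, "ty": 0.194, "tz": 0.09, "ax": 0.097, "ay": 0, "az": 0},
  {"fingers": -1, "tx": 0, "ty": 0.194, "tz": 0.09, "ax": 0.097, "ay": 0, "az": 0},
  {"fingers": -1, "tx": 0, "ty": 0.194, "tz": 0.09, "ax": 0.097, "ay": 0, "az": 0},
  {"fingers": -1, "tx": 0, "ty": 0.194, "tz": 0.09, "ax": 0.097, "ay": 0, "az": 0},
  {"fingers": -1, "tx": 0, "ty": 0.194, "tz": 0.09, "ax": 0.097, "ay": 0, "az": 0},
])

```text
time_s: 4.88
tcp_pos: [0.3444, -0.2769, 0.2405]
ee_rot: [[0.002, 0.226, 0.974], [0.0, 0.974, -0.226], [-1.0, 0.001, 0.002]]
wrist_force: [-0.5, -0.3, 0.1]
gripper_width: 1.002
```

Request:
play_rows([
  {"fingers": -1, "tx": 0, "ty": 0.212, "tz": 0.027, "ax": 0, "ay": 0, "az": 0},
  {"fingers": -1, "tx": 0, "ty": 0.212, "tz": 0.027, "ax": 0, "ay": 0, "az": 0},
  {"fingers": -1, "tx": 0, "ty": 0.212, "tz": 0.027, "ax": 0, "ay": 0, "az": 0},
  {"fingers": -1, "tx": 0, "ty": 0.212, "tz": 0.027, "ax": 0, "ay": 0, "az": 0},
  {"fingers": -1, "tx": 0, "ty": 0.212, "tz": 0.027, "ax": 0, "ay": 0, "az": 0},
])

```text
time_s: 5.3
tcp_pos: [0.4018, -0.1271, 0.2407]
ee_rot: [[0.003, 0.225, 0.974], [0.0, 0.974, -0.225], [-1.0, 0.001, 0.002]]
wrist_force: [0.6, -0.2, 0.2]
gripper_width: 1.001
```

Request:
play_rows([
  {"fingers": -1, "tx": 0.053, "ty": 0.212, "tz": 0.027, "ax": 0, "ay": 0, "az": 0},
  {"fingers": -1, "tx": 0.053, "ty": 0.212, "tz": 0.027, "ax": 0, "ay": 0, "az": 0},
  {"fingers": -1, "tx": 0.053, "ty": 0.212, "tz": 0.027, "ax": 0, "ay": 0, "az": 0},
  {"fingers": -1, "tx": 0.053, "ty": 0.212, "tz": 0.027, "ax": 0, "ay": 0, "az": 0},
  {"fingers": -1, "tx": 0.053, "ty": 0.212, "tz": 0.027, "ax": 0, "ay": 0, "az": 0},
])

```text
time_s: 5.72
tcp_pos: [0.4581, 0.023, 0.1989]
ee_rot: [[-0.0, 0.227, 0.974], [-0.0, 0.974, -0.227], [-1.0, -0.0, -0.0]]
wrist_force: [-0.4, 1.0, -0.1]
gripper_width: 1.0
```

```bash
python3 plan.py 456.5,18.8,120,76.5
python3 - <<'E'
from h import *
s=r.sense();p=viewer.capture("wrist");c=cam(p,s);print(np.round(p['mount'],3))
for z in(.07,.026): print(proj(c,[[.4565,.0188,z]]))
for o,z,w in(("eyepiece",.004,(.4565,.0188,0)),("tray_round_large",0,(.455,.0187,0))):
    m=near(p,c,o,w[0],w[1],z,60)
    if m is not None: print(o,fit(o,[(c,m)],*w,z))
cv2.imwrite('pics/w1.png',p['image'][:,:,::-1])
E
```

```text
now [458.1  23.  198.9] yaw 76.9 t 5.7167 w 1.0 F [-0.4  1.  -0.1]
456.5,18.8,120,76.5 t [ 0.1052 -0.0059 -0.0008] a [ 0.0022 -0.0001  0.    ] len 79 rot 0.4
[[ 0.001 -0.28   0.96  -0.143]
 [ 1.    -0.001 -0.001  0.001]
 [ 0.001  0.96   0.28  -0.078]
 [ 0.     0.     0.     1.   ]]
[[271.94899876 204.78330882]]
[[272.69391652 193.20285003]]
eyepiece (array([453.50503276,  19.5945887 ]), np.float64(4.159374773897776), np.float64(0.04093272289904559))
tray_round_large (array([451.28717333,  19.97300651]), np.float64(8.498820647496276), np.float64(0.17953069070661543))
```

View pics/w1.png

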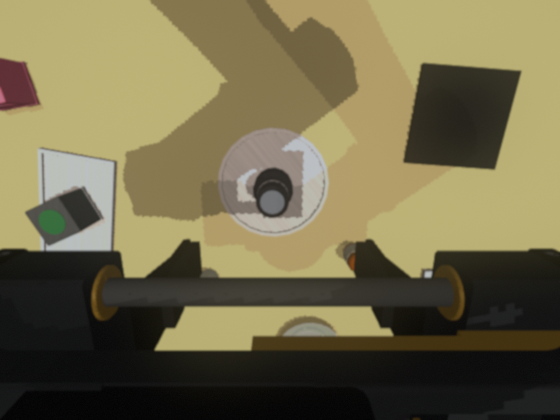

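The wrist view shows the eyepiece (272,195) centred between the jaws, and it agrees to about 3 mm. Descending to grasp.

Request:
play_rows([
  {"fingers": -1, "tx": 0.04, "ty": -0.005, "tz": -0.002, "ax": 0.002, "ay": 0, "az": 0},
  {"fingers": -1, "tx": 0.08, "ty": -0.005, "tz": -0.002, "ax": 0.002, "ay": 0, "az": 0},
  {"fingers": -1, "tx": 0.12, "ty": -0.005, "tz": -0.002, "ax": 0.002, "ay": 0, "az": 0},
  {"fingers": -1, "tx": 0.16, "ty": -0.005, "tz": -0.002, "ax": 0.002, "ay": 0, "az": 0},
  {"fingers": -1, "tx": 0.16, "ty": -0.005, "tz": -0.002, "ax": 0.002, "ay": 0, "az": 0},
])

```text
time_s: 6.28
tcp_pos: [0.4499, 0.013, 0.0763]
ee_rot: [[-0.01, 0.241, 0.97], [-0.003, 0.97, -0.241], [-1.0, -0.005, -0.009]]
wrist_force: [-1.7, -0.8, -1.0]
gripper_width: 0.997
```

Request:
play_rows([
  {"fingers": -1, "tx": 0.015, "ty": 0, "tz": 0, "ax": 0, "ay": 0, "az": 0},
  {"fingers": -1, "tx": 0.035, "ty": 0, "tz": 0, "ax": 0, "ay": 0, "az": 0},
  {"fingers": -1, "tx": 0.035, "ty": 0, "tz": 0, "ax": 0, "ay": 0, "az": 0},
  {"fingers": -1, "tx": 0.035, "ty": 0, "tz": 0, "ax": 0, "ay": 0, "az": 0},
  {"fingers": -1, "tx": 0.035, "ty": 0, "tz": 0, "ax": 0, "ay": 0, "az": 0},
])

```text
time_s: 6.7
tcp_pos: [0.4548, 0.0156, 0.0557]
ee_rot: [[0.003, 0.238, 0.971], [0.001, 0.971, -0.238], [-1.0, 0.001, 0.002]]
wrist_force: [-0.7, 0.2, 0.1]
gripper_width: 0.999
```

```bash
python3 plan.py 455.5,19,52,76.5
```

```text
now [454.8  15.6  55.7] yaw 76.2 t 6.7 w 0.999 F [-0.7  0.2  0.1]
455.5,19,52,76.5 t [ 0.0049  0.0047 -0.0002] a [-0.0015  0.0007 -0.0004] len 5 rot 0.3
```

Request:
play_rows([
  {"fingers": -1, "tx": 0.005, "ty": 0.0045, "tz": 0, "ax": 0, "ay": 0, "az": 0},
  {"fingers": -1, "tx": 0.005, "ty": 0.0045, "tz": 0, "ax": 0, "ay": 0, "az": 0},
  {"fingers": -1, "tx": 0.005, "ty": 0.0045, "tz": 0, "ax": 0, "ay": 0, "az": 0},
  {"fingers": 0.1, "tx": 0.005, "ty": 0.0045, "tz": 0, "ax": 0, "ay": 0, "az": 0},
  {"fingers": 0.2, "tx": 0.005, "ty": 0.0045, "tz": 0, "ax": 0, "ay": 0, "az": 0},
])

```text
time_s: 7.12
tcp_pos: [0.4547, 0.0192, 0.0505]
ee_rot: [[0.0, 0.237, 0.971], [0.0, 0.971, -0.237], [-1.0, 0.0, 0.0]]
wrist_force: [-0.0, 0.3, -0.3]
gripper_width: 0.922
```

Request:
play_rows([
  {"fingers": 0.3, "tx": 0, "ty": 0, "tz": 0, "ax": 0, "ay": 0, "az": 0},
  {"fingers": 0.4, "tx": 0, "ty": 0, "tz": 0, "ax": 0, "ay": 0, "az": 0},
  {"fingers": 1, "tx": 0, "ty": 0, "tz": 0, "ax": 0, "ay": 0, "az": 0},
  {"fingers": 1, "tx": 0, "ty": 0, "tz": 0, "ax": 0, "ay": 0, "az": 0},
  {"fingers": 1, "tx": 0, "ty": 0, "tz": 0, "ax": 0, "ay": 0, "az": 0},
])

```text
time_s: 7.53
tcp_pos: [0.4546, 0.0191, 0.0503]
ee_rot: [[-0.0, 0.238, 0.971], [-0.0, 0.971, -0.238], [-1.0, -0.0, -0.0]]
wrist_force: [0.4, -0.6, 0.1]
gripper_width: 0.558
```

Request:
play_rows([
  {"fingers": 1, "tx": -0.01, "ty": 0, "tz": 0, "ax": 0, "ay": 0, "az": 0},
  {"fingers": 1, "tx": -0.03, "ty": 0, "tz": 0, "ax": 0, "ay": 0, "az": 0},
  {"fingers": 1, "tx": -0.06, "ty": 0, "tz": 0, "ax": 0, "ay": 0, "az": 0},
  {"fingers": 1, "tx": -0.09, "ty": 0, "tz": 0, "ax": 0, "ay": 0, "az": 0},
  {"fingers": 1, "tx": -0.12, "ty": 0, "tz": 0, "ax": 0, "ay": 0, "az": 0},
])

```text
time_s: 7.95
tcp_pos: [0.4544, 0.019, 0.1417]
ee_rot: [[-0.0, 0.238, 0.971], [-0.0, 0.971, -0.238], [-1.0, -0.0, -0.0]]
wrist_force: [0.6, 0.1, -0.1]
gripper_width: 0.173
```

```bash
python3 plan.py 443,122,152,76.5 430.7,224,152,76.5 430.7,224,53,76.5
```

```text
now [454.4  19.  141.7] yaw 76.3 t 7.95 w 0.173 F [ 0.6  0.1 -0.1]
443,122,152,76.5 t [-0.0137  0.1298 -0.0474] a [-0.0014 -0.      0.0001] len 104 rot 0.2
430.7,224,152,76.5 t [ 0.      0.1284 -0.0477] a [0. 0. 0.] len 103 rot 0.0
430.7,224,53,76.5 t [0.132 0.    0.   ] a [0. 0. 0.] len 99 rot 0.0
```

The fingers are slower than I assumed (about 77 mm/s), so they closed above the part after the lift. I'll reopen and check that the eyepiece hasn't been disturbed.

Request:
play_rows([
  {"fingers": -0.3, "tx": 0, "ty": 0, "tz": 0, "ax": 0, "ay": 0, "az": 0},
  {"fingers": -0.3, "tx": 0, "ty": 0, "tz": 0, "ax": 0, "ay": 0, "az": 0},
  {"fingers": -0.3, "tx": 0, "ty": 0, "tz": 0, "ax": 0, "ay": 0, "az": 0},
  {"fingers": -0.3, "tx": 0, "ty": 0, "tz": 0, "ax": 0, "ay": 0, "az": 0},
  {"fingers": -0.3, "tx": 0, "ty": 0, "tz": 0, "ax": 0, "ay": 0, "az": 0},
])

```text
time_s: 8.37
tcp_pos: [0.4539, 0.0188, 0.1394]
ee_rot: [[-0.002, 0.238, 0.971], [-0.001, 0.971, -0.238], [-1.0, -0.001, -0.002]]
wrist_force: [-1.3, 0.5, 0.3]
gripper_width: 0.467
```

Request:
play_rows([
  {"fingers": -0.3, "tx": 0, "ty": 0, "tz": 0, "ax": 0, "ay": 0, "az": 0},
  {"fingers": -0.3, "tx": 0, "ty": 0, "tz": 0, "ax": 0, "ay": 0, "az": 0},
  {"fingers": -0.3, "tx": 0, "ty": 0, "tz": 0, "ax": 0, "ay": 0, "az": 0},
])

```text
time_s: 8.62
tcp_pos: [0.4545, 0.019, 0.1399]
ee_rot: [[-0.001, 0.238, 0.971], [-0.0, 0.971, -0.238], [-1.0, -0.001, -0.001]]
wrist_force: [1.1, -0.2, -0.7]
gripper_width: 0.629
```

```bash
cat > chk.py <<'E'
# chk.py view part,x,y(mm),yaw,z(mm) ...
import sys
from h import *
s=r.sense();p=viewer.capture(sys.argv[1]);c=cam(p,s)
for a in sys.argv[2:]:
    o,x,y,a,z=a.split(',');x,y,z=float(x)/1e3,float(y)/1e3,float(z)/1e3
    m=near(p,c,o,x,y,z,40)
    if m is None: print(o,'unseen');continue
    q,an,e=fit(o,[(c,m)],x,y,np.radians(float(a)),z);print(o,np.round(q,1),round(an,1),round(e,3))
E
python3 chk.py side eyepiece,456,19,0,4; python3 chk.py wrist eyepiece,456,19,0,4
python3 plan.py 455.5,19,51,76.5
```

```text
eyepiece [456.8  18.1] -2.6 0.111
eyepiece [453.7  20. ] 7.6 0.033
now [454.6  19.1 140.2] yaw 76.3 t 8.8167 w 0.642 F [ 0.5 -0.6  0.1]
455.5,19,51,76.5 t [0.119  0.0002 0.0012] a [-0.0014 -0.      0.    ] len 89 rot 0.2
```

Request:
play_rows([
  {"fingers": -0.3, "tx": 0.04, "ty": 0, "tz": 0.001, "ax": 0, "ay": 0, "az": 0},
  {"fingers": -0.3, "tx": 0.08, "ty": 0, "tz": 0.001, "ax": 0, "ay": 0, "az": 0},
  {"fingers": -0.3, "tx": 0.11, "ty": 0, "tz": 0.001, "ax": 0, "ay": 0, "az": 0},
  {"fingers": -0.3, "tx": 0.119, "ty": 0, "tz": 0.001, "ax": 0, "ay": 0, "az": 0},
  {"fingers": -0.3, "tx": 0.119, "ty": 0, "tz": 0.001, "ax": 0, "ay": 0, "az": 0},
])

```text
time_s: 9.23
tcp_pos: [0.4543, 0.0185, 0.0496]
ee_rot: [[-0.004, 0.238, 0.971], [-0.002, 0.971, -0.238], [-1.0, -0.003, -0.004]]
wrist_force: [-0.2, 1.1, -0.5]
gripper_width: 0.65
```

Request:
play_rows([
  {"fingers": 1, "tx": 0, "ty": 0, "tz": 0, "ax": 0, "ay": 0, "az": 0},
  {"fingers": 1, "tx": 0, "ty": 0, "tz": 0, "ax": 0, "ay": 0, "az": 0},
  {"fingers": 1, "tx": 0, "ty": 0, "tz": 0, "ax": 0, "ay": 0, "az": 0},
  {"fingers": 1, "tx": 0, "ty": 0, "tz": 0, "ax": 0, "ay": 0, "az": 0},
  {"fingers": 1, "tx": 0, "ty": 0, "tz": 0, "ax": 0, "ay": 0, "az": 0},
])

```text
time_s: 9.65
tcp_pos: [0.4558, 0.0191, 0.0519]
ee_rot: [[0.002, 0.238, 0.971], [0.001, 0.971, -0.238], [-1.0, 0.001, 0.002]]
wrist_force: [-0.5, 0.9, -0.8]
gripper_width: 0.356
```

Request:
play_rows([
  {"fingers": 1, "tx": 0, "ty": 0, "tz": 0, "ax": 0, "ay": 0, "az": 0},
  {"fingers": 1, "tx": 0, "ty": 0, "tz": 0, "ax": 0, "ay": 0, "az": 0},
  {"fingers": 1, "tx": 0, "ty": 0, "tz": 0, "ax": 0, "ay": 0, "az": 0},
  {"fingers": 1, "tx": 0, "ty": 0, "tz": 0, "ax": 0, "ay": 0, "az": 0},
])

```text
time_s: 9.98
tcp_pos: [0.4558, 0.019, 0.0518]
ee_rot: [[0.001, 0.237, 0.971], [0.0, 0.971, -0.237], [-1.0, 0.0, 0.001]]
wrist_force: [-1.7, -0.0, 5.7]
gripper_width: 0.338
```

```bash
python3 plan.py 455,19,151,76.5 443,122,151,76.5 430.7,224,151,76.5 430.7,224,53,76.5
```

```text
now [455.8  19.   51.8] yaw 76.3 t 9.9833 w 0.338 F [-1.7 -0.   5.7]
455,19,151,76.5 t [-0.1322 -0.0002 -0.0008] a [-0.0013  0.0003 -0.0002] len 99 rot 0.2
443,122,151,76.5 t [ 0.      0.1298 -0.0476] a [0. 0. 0.] len 104 rot 0.0
430.7,224,151,76.5 t [ 0.      0.1284 -0.0477] a [0. 0. 0.] len 103 rot 0.0
430.7,224,53,76.5 t [0.1307 0.     0.    ] a [0. 0. 0.] len 98 rot 0.0
```

Request:
play_rows([
  {"fingers": 1, "tx": -0.01, "ty": 0, "tz": 0, "ax": 0, "ay": 0, "az": 0},
  {"fingers": 1, "tx": -0.04, "ty": 0, "tz": 0, "ax": 0, "ay": 0, "az": 0},
  {"fingers": 1, "tx": -0.08, "ty": 0, "tz": 0, "ax": 0, "ay": 0, "az": 0},
  {"fingers": 1, "tx": -0.115, "ty": 0, "tz": 0, "ax": 0, "ay": 0, "az": 0},
  {"fingers": 1, "tx": -0.132, "ty": 0, "tz": 0, "ax": 0, "ay": 0, "az": 0},
])

```text
time_s: 10.4
tcp_pos: [0.4565, 0.0192, 0.1533]
ee_rot: [[0.005, 0.237, 0.971], [0.001, 0.971, -0.237], [-1.0, 0.002, 0.004]]
wrist_force: [0.2, 0.1, -1.9]
gripper_width: 0.335
```

Request:
play_rows([
  {"fingers": 1, "tx": 0, "ty": 0.02, "tz": -0.007, "ax": 0, "ay": 0, "az": 0},
  {"fingers": 1, "tx": 0, "ty": 0.06, "tz": -0.022, "ax": 0, "ay": 0, "az": 0},
  {"fingers": 1, "tx": 0, "ty": 0.1, "tz": -0.036, "ax": 0, "ay": 0, "az": 0},
  {"fingers": 1, "tx": 0, "ty": 0.14, "tz": -0.051, "ax": 0, "ay": 0, "az": 0},
  {"fingers": 1, "tx": 0, "ty": 0.18, "tz": -0.066, "ax": 0, "ay": 0, "az": 0},
])

```text
time_s: 10.82
tcp_pos: [0.4385, 0.1628, 0.1502]
ee_rot: [[-0.001, 0.238, 0.971], [0.0, 0.971, -0.238], [-1.0, -0.0, -0.001]]
wrist_force: [0.5, -0.5, -1.6]
gripper_width: 0.337
```

Request:
play_rows([
  {"fingers": 1, "tx": 0, "ty": 0.035, "tz": -0.013, "ax": 0, "ay": 0, "az": 0},
  {"fingers": 1, "tx": 0, "ty": 0.06, "tz": -0.022, "ax": 0, "ay": 0, "az": 0},
  {"fingers": 1, "tx": 0, "ty": 0.078, "tz": -0.029, "ax": 0, "ay": 0, "az": 0},
  {"fingers": 1, "tx": 0, "ty": 0.078, "tz": -0.029, "ax": 0, "ay": 0, "az": 0},
  {"fingers": 1, "tx": 0, "ty": 0.078, "tz": -0.029, "ax": 0, "ay": 0, "az": 0},
])

```text
time_s: 11.23
tcp_pos: [0.4316, 0.2238, 0.1498]
ee_rot: [[-0.001, 0.237, 0.972], [-0.001, 0.972, -0.237], [-1.0, -0.001, -0.001]]
wrist_force: [-0.2, 0.2, -1.7]
gripper_width: 0.337
```

Request:
play_rows([
  {"fingers": 1, "tx": 0.04, "ty": 0, "tz": 0, "ax": 0, "ay": 0, "az": 0},
  {"fingers": 1, "tx": 0.08, "ty": 0, "tz": 0, "ax": 0, "ay": 0, "az": 0},
  {"fingers": 1, "tx": 0.105, "ty": 0, "tz": 0, "ax": 0, "ay": 0, "az": 0},
  {"fingers": 1, "tx": 0.12, "ty": 0, "tz": 0, "ax": 0, "ay": 0, "az": 0},
  {"fingers": 1, "tx": 0.12, "ty": 0, "tz": 0, "ax": 0, "ay": 0, "az": 0},
])

```text
time_s: 11.65
tcp_pos: [0.4305, 0.221, 0.0575]
ee_rot: [[-0.005, 0.24, 0.971], [-0.005, 0.971, -0.24], [-1.0, -0.006, -0.004]]
wrist_force: [-0.2, -0.3, -1.9]
gripper_width: 0.336
```

```bash
python3 plan.py 430.7,224,52.5,76.5
```

```text
now [430.5 221.   57.5] yaw 76.1 t 11.65 w 0.336 F [-0.2 -0.3 -1.9]
430.7,224,52.5,76.5 t [ 0.0067  0.004  -0.0007] a [-0.0021 -0.0013  0.0019] len 6 rot 0.6
```

Request:
play_rows([
  {"fingers": 1, "tx": 0.003, "ty": 0, "tz": 0, "ax": 0, "ay": 0, "az": 0},
  {"fingers": 1, "tx": 0.006, "ty": 0, "tz": 0, "ax": 0, "ay": 0, "az": 0},
  {"fingers": 1, "tx": 0.009, "ty": 0, "tz": 0, "ax": 0, "ay": 0, "az": 0},
  {"fingers": 1, "tx": 0.0115, "ty": 0, "tz": 0, "ax": 0, "ay": 0, "az": 0},
  {"fingers": 1, "tx": 0.0115, "ty": 0, "tz": 0, "ax": 0, "ay": 0, "az": 0},
])

```text
time_s: 12.07
tcp_pos: [0.4324, 0.224, 0.0519]
ee_rot: [[0.001, 0.238, 0.971], [0.001, 0.971, -0.238], [-1.0, 0.001, 0.001]]
wrist_force: [-0.6, -0.2, -2.0]
gripper_width: 0.335
```

Request:
play_rows([
  {"fingers": -0.3, "tx": 0, "ty": 0, "tz": 0, "ax": 0, "ay": 0, "az": 0},
  {"fingers": -0.3, "tx": 0, "ty": 0, "tz": 0, "ax": 0, "ay": 0, "az": 0},
  {"fingers": -0.3, "tx": 0, "ty": 0, "tz": 0, "ax": 0, "ay": 0, "az": 0},
  {"fingers": -0.3, "tx": 0, "ty": 0, "tz": 0, "ax": 0, "ay": 0, "az": 0},
  {"fingers": -0.3, "tx": 0, "ty": 0, "tz": 0, "ax": 0, "ay": 0, "az": 0},
])

```text
time_s: 12.48
tcp_pos: [0.4322, 0.2239, 0.0516]
ee_rot: [[0.0, 0.238, 0.971], [0.0, 0.971, -0.238], [-1.0, 0.0, 0.0]]
wrist_force: [-0.1, 0.2, -0.5]
gripper_width: 0.607
```

Request:
play_rows([
  {"fingers": -0.6, "tx": -0.03, "ty": 0, "tz": 0, "ax": 0, "ay": 0, "az": 0},
  {"fingers": -1, "tx": -0.07, "ty": 0, "tz": 0, "ax": 0, "ay": 0, "az": 0},
  {"fingers": -1, "tx": -0.11, "ty": 0, "tz": 0, "ax": 0, "ay": 0, "az": 0},
  {"fingers": -1, "tx": -0.15, "ty": 0, "tz": 0, "ax": 0, "ay": 0, "az": 0},
  {"fingers": -1, "tx": -0.15, "ty": 0, "tz": 0, "ax": 0, "ay": 0, "az": 0},
])

```text
time_s: 12.9
tcp_pos: [0.435, 0.2261, 0.17]
ee_rot: [[0.01, 0.236, 0.972], [0.008, 0.972, -0.236], [-1.0, 0.01, 0.008]]
wrist_force: [0.5, 0.5, -0.1]
gripper_width: 0.934
```

```bash
python3 chk.py side eyepiece,430.7,224,0,4; python3 chk.py wrist eyepiece,430.7,224,0,4
python3 plan.py 510,70,165,76.5 589,-77,165,76.5 667.5,-220.5,165,76.5 667.5,-220.5,60,76.5
```

```text
eyepiece [433.2 222.5] 0.5 0.057
eyepiece [430.5 225.1] 7.4 0.027
now [431.5 223.3 163.1] yaw 76.2 t 13.1 w 0.99 F [-0.9  0.3 -0.4]
510,70,165,76.5 t [-0.0025 -0.1736  0.1504] a [-0.0015 -0.0004  0.0004] len 172 rot 0.3
589,-77,165,76.5 t [ 0.     -0.166   0.1482] a [0. 0. 0.] len 167 rot 0.0
667.5,-220.5,165,76.5 t [ 0.     -0.1616  0.1464] a [0. 0. 0.] len 164 rot 0.0
667.5,-220.5,60,76.5 t [0.14 0.   0.  ] a [0. 0. 0.] len 105 rot 0.0
```

Request:
play_rows([
  {"fingers": -1, "tx": 0, "ty": -0.174, "tz": 0.15, "ax": 0, "ay": 0, "az": 0},
  {"fingers": -1, "tx": 0, "ty": -0.174, "tz": 0.15, "ax": 0, "ay": 0, "az": 0},
  {"fingers": -1, "tx": 0, "ty": -0.174, "tz": 0.15, "ax": 0, "ay": 0, "az": 0},
  {"fingers": -1, "tx": 0, "ty": -0.174, "tz": 0.15, "ax": 0, "ay": 0, "az": 0},
  {"fingers": -1, "tx": 0, "ty": -0.174, "tz": 0.15, "ax": 0, "ay": 0, "az": 0},
])

```text
time_s: 13.52
tcp_pos: [0.5113, 0.0657, 0.1621]
ee_rot: [[-0.003, 0.243, 0.97], [-0.002, 0.97, -0.243], [-1.0, -0.003, -0.003]]
wrist_force: [0.5, 0.5, 0.0]
gripper_width: 1.0
```

Request:
play_rows([
  {"fingers": -1, "tx": 0, "ty": -0.166, "tz": 0.148, "ax": 0, "ay": 0, "az": 0},
  {"fingers": -1, "tx": 0, "ty": -0.166, "tz": 0.148, "ax": 0, "ay": 0, "az": 0},
  {"fingers": -1, "tx": 0, "ty": -0.166, "tz": 0.148, "ax": 0, "ay": 0, "az": 0},
  {"fingers": -1, "tx": 0, "ty": -0.166, "tz": 0.148, "ax": 0, "ay": 0, "az": 0},
  {"fingers": -1, "tx": 0, "ty": -0.166, "tz": 0.148, "ax": 0, "ay": 0, "az": 0},
])

```text
time_s: 13.93
tcp_pos: [0.5904, -0.0824, 0.1616]
ee_rot: [[-0.002, 0.243, 0.97], [-0.002, 0.97, -0.243], [-1.0, -0.002, -0.002]]
wrist_force: [1.0, 0.9, -0.3]
gripper_width: 1.002
```

Request:
play_rows([
  {"fingers": -1, "tx": 0, "ty": -0.05, "tz": 0.045, "ax": 0, "ay": 0, "az": 0},
  {"fingers": -1, "tx": 0, "ty": -0.1, "tz": 0.09, "ax": 0, "ay": 0, "az": 0},
  {"fingers": -1, "tx": 0, "ty": -0.14, "tz": 0.127, "ax": 0, "ay": 0, "az": 0},
  {"fingers": -1, "tx": 0, "ty": -0.162, "tz": 0.146, "ax": 0, "ay": 0, "az": 0},
  {"fingers": -1, "tx": 0, "ty": -0.162, "tz": 0.146, "ax": 0, "ay": 0, "az": 0},
])

```text
time_s: 14.35
tcp_pos: [0.6673, -0.2266, 0.1602]
ee_rot: [[-0.003, 0.243, 0.97], [-0.001, 0.97, -0.243], [-1.0, -0.002, -0.003]]
wrist_force: [-0.1, -0.2, -0.5]
gripper_width: 0.997
```

```bash
python3 chk.py wrist camera,667.5,-220.5,0,4
python3 plan.py 667.5,-220.5,30,76.5
python3 - <<'E'
from h import *
p=viewer.capture("wrist");cv2.imwrite('pics/w2.png',p['image'][:,:,::-1])
E
```

```text
camera [ 663.7 -218.4] 1.3 0.048
now [ 665.3 -222.2  160.6] yaw 76.1 t 14.45 w 1.001 F [ 0.1 -0.4 -0.3]
667.5,-220.5,30,76.5 t [0.1741 0.0029 0.0032] a [-0.0023 -0.0016  0.0001] len 131 rot 0.5
```

View pics/w2.png

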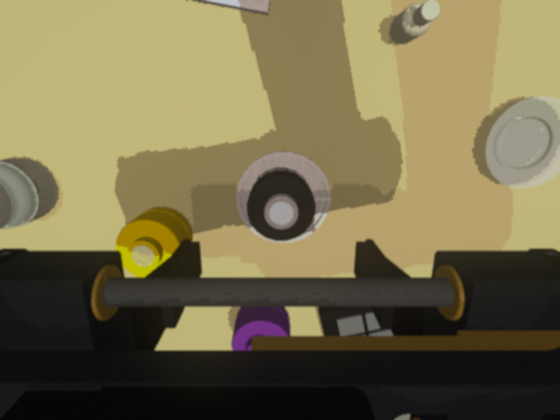

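The view confirms the black camera at (282,205) in the small round tray. Yellow is at (155,240) and purple at (262,325), both clear of the fingers.

Request:
play_rows([
  {"fingers": -1, "tx": 0.045, "ty": 0.003, "tz": 0.002, "ax": 0, "ay": 0, "az": 0},
  {"fingers": -1, "tx": 0.09, "ty": 0.003, "tz": 0.002, "ax": 0, "ay": 0, "az": 0},
  {"fingers": -1, "tx": 0.125, "ty": 0.003, "tz": 0.002, "ax": 0, "ay": 0, "az": 0},
  {"fingers": -1, "tx": 0.15, "ty": 0.003, "tz": 0.002, "ax": 0, "ay": 0, "az": 0},
  {"fingers": -1, "tx": 0.15, "ty": 0.003, "tz": 0.002, "ax": 0, "ay": 0, "az": 0},
])

```text
time_s: 14.92
tcp_pos: [0.6641, -0.2167, 0.0459]
ee_rot: [[-0.011, 0.237, 0.972], [0.002, 0.972, -0.237], [-1.0, -0.0, -0.011]]
wrist_force: [-0.3, 0.4, -0.7]
gripper_width: 1.0
```

Request:
play_rows([
  {"fingers": -1, "tx": 0.01, "ty": 0, "tz": 0, "ax": 0, "ay": 0, "az": 0},
  {"fingers": -1, "tx": 0.02, "ty": 0, "tz": 0, "ax": 0, "ay": 0, "az": 0},
  {"fingers": -1, "tx": 0.022, "ty": 0, "tz": 0, "ax": 0, "ay": 0, "az": 0},
  {"fingers": -1, "tx": 0.022, "ty": 0, "tz": 0, "ax": 0, "ay": 0, "az": 0},
  {"fingers": -1, "tx": 0.022, "ty": 0, "tz": 0, "ax": 0, "ay": 0, "az": 0},
])

```text
time_s: 15.33
tcp_pos: [0.6686, -0.2192, 0.036]
ee_rot: [[0.002, 0.237, 0.971], [-0.0, 0.971, -0.237], [-1.0, 0.0, 0.002]]
wrist_force: [0.4, -0.2, -0.5]
gripper_width: 0.998
```

```bash
python3 plan.py 666.5,-220.5,30,76.5
```

```text
now [ 668.6 -219.2   36. ] yaw 76.3 t 15.3333 w 0.998 F [ 0.4 -0.2 -0.5]
666.5,-220.5,30,76.5 t [ 0.008  -0.0023 -0.0023] a [-0.0013  0.0005 -0.    ] len 6 rot 0.3
```

Request:
play_rows([
  {"fingers": -1, "tx": 0.0075, "ty": -0.0015, "tz": -0.002, "ax": 0, "ay": 0, "az": 0},
  {"fingers": -1, "tx": 0.0075, "ty": -0.0015, "tz": -0.002, "ax": 0, "ay": 0, "az": 0},
  {"fingers": 1, "tx": 0.0075, "ty": -0.0015, "tz": -0.002, "ax": 0, "ay": 0, "az": 0},
  {"fingers": 1, "tx": 0.0075, "ty": -0.0015, "tz": -0.002, "ax": 0, "ay": 0, "az": 0},
  {"fingers": 1, "tx": 0.0075, "ty": -0.0015, "tz": -0.002, "ax": 0, "ay": 0, "az": 0},
])

```text
time_s: 15.75
tcp_pos: [0.6665, -0.2201, 0.0295]
ee_rot: [[0.0, 0.238, 0.971], [-0.0, 0.971, -0.238], [-1.0, 0.0, 0.0]]
wrist_force: [0.4, 0.2, -0.2]
gripper_width: 0.854
```

Request:
play_rows([
  {"fingers": 1, "tx": 0, "ty": 0, "tz": 0, "ax": 0, "ay": 0, "az": 0},
  {"fingers": 1, "tx": 0, "ty": 0, "tz": 0, "ax": 0, "ay": 0, "az": 0},
  {"fingers": 1, "tx": 0, "ty": 0, "tz": 0, "ax": 0, "ay": 0, "az": 0},
  {"fingers": 1, "tx": 0, "ty": 0, "tz": 0, "ax": 0, "ay": 0, "az": 0},
  {"fingers": 1, "tx": 0, "ty": 0, "tz": 0, "ax": 0, "ay": 0, "az": 0},
])

```text
time_s: 16.17
tcp_pos: [0.6665, -0.22, 0.0294]
ee_rot: [[0.0, 0.238, 0.971], [-0.0, 0.971, -0.238], [-1.0, 0.0, 0.0]]
wrist_force: [-0.3, -0.7, -0.4]
gripper_width: 0.681
```

Request:
play_rows([
  {"fingers": 1, "tx": 0, "ty": 0, "tz": 0, "ax": 0, "ay": 0, "az": 0},
  {"fingers": 1, "tx": 0, "ty": 0, "tz": 0, "ax": 0, "ay": 0, "az": 0},
  {"fingers": 1, "tx": 0, "ty": 0, "tz": 0, "ax": 0, "ay": 0, "az": 0},
  {"fingers": 1, "tx": 0, "ty": 0, "tz": 0, "ax": 0, "ay": 0, "az": 0},
])

```text
time_s: 16.5
tcp_pos: [0.6665, -0.2199, 0.0294]
ee_rot: [[0.0, 0.238, 0.971], [-0.0, 0.971, -0.238], [-1.0, 0.0, 0.0]]
wrist_force: [-0.4, -0.0, 1.3]
gripper_width: 0.683
```

```bash
python3 plan.py 666.5,-220.5,129,76.5 561,-101,129,76.5 455,18.7,129,76.5 455,18.7,30,76.5
```

```text
now [ 666.5 -219.9   29.4] yaw 76.3 t 16.5 w 0.683 F [-0.4 -0.   1.3]
666.5,-220.5,129,76.5 t [-0.1328 -0.0007  0.0003] a [-0.0013  0.0001 -0.    ] len 100 rot 0.2
561,-101,129,76.5 t [ 0.      0.1221 -0.174 ] a [0. 0. 0.] len 159 rot 0.0
455,18.7,129,76.5 t [ 0.      0.1222 -0.1747] a [0. 0. 0.] len 160 rot 0.0
455,18.7,30,76.5 t [0.132 0.    0.   ] a [0. 0. 0.] len 99 rot 0.0
```

Request:
play_rows([
  {"fingers": 1, "tx": -0.01, "ty": 0, "tz": 0, "ax": 0, "ay": 0, "az": 0},
  {"fingers": 1, "tx": -0.04, "ty": 0, "tz": 0, "ax": 0, "ay": 0, "az": 0},
  {"fingers": 1, "tx": -0.08, "ty": 0, "tz": 0, "ax": 0, "ay": 0, "az": 0},
  {"fingers": 1, "tx": -0.115, "ty": 0, "tz": 0, "ax": 0, "ay": 0, "az": 0},
  {"fingers": 1, "tx": -0.132, "ty": 0, "tz": 0, "ax": 0, "ay": 0, "az": 0},
])

```text
time_s: 16.92
tcp_pos: [0.6677, -0.2204, 0.1323]
ee_rot: [[0.005, 0.237, 0.971], [-0.001, 0.971, -0.237], [-1.0, -0.0, 0.005]]
wrist_force: [0.7, -0.5, -0.6]
gripper_width: 0.683
```

Request:
play_rows([
  {"fingers": 1, "tx": 0, "ty": 0.012, "tz": -0.016, "ax": 0, "ay": 0, "az": 0},
  {"fingers": 1, "tx": 0, "ty": 0.035, "tz": -0.05, "ax": 0, "ay": 0, "az": 0},
  {"fingers": 1, "tx": 0, "ty": 0.058, "tz": -0.083, "ax": 0, "ay": 0, "az": 0},
  {"fingers": 1, "tx": 0, "ty": 0.081, "tz": -0.116, "ax": 0, "ay": 0, "az": 0},
  {"fingers": 1, "tx": 0, "ty": 0.104, "tz": -0.149, "ax": 0, "ay": 0, "az": 0},
])

```text
time_s: 17.33
tcp_pos: [0.5743, -0.1168, 0.1273]
ee_rot: [[-0.002, 0.239, 0.971], [0.0, 0.971, -0.239], [-1.0, -0.0, -0.002]]
wrist_force: [-0.1, 0.4, -2.0]
gripper_width: 0.683
```

Request:
play_rows([
  {"fingers": 1, "tx": 0, "ty": 0.023, "tz": -0.033, "ax": 0, "ay": 0, "az": 0},
  {"fingers": 1, "tx": 0, "ty": 0.046, "tz": -0.066, "ax": 0, "ay": 0, "az": 0},
  {"fingers": 1, "tx": 0, "ty": 0.069, "tz": -0.099, "ax": 0, "ay": 0, "az": 0},
  {"fingers": 1, "tx": 0, "ty": 0.092, "tz": -0.132, "ax": 0, "ay": 0, "az": 0},
  {"fingers": 1, "tx": 0, "ty": 0.115, "tz": -0.164, "ax": 0, "ay": 0, "az": 0},
])

```text
time_s: 17.75
tcp_pos: [0.4754, -0.004, 0.1278]
ee_rot: [[-0.002, 0.238, 0.971], [-0.0, 0.971, -0.238], [-1.0, -0.0, -0.002]]
wrist_force: [1.1, 0.1, -2.4]
gripper_width: 0.681
```

Request:
play_rows([
  {"fingers": 1, "tx": 0, "ty": 0.016, "tz": -0.023, "ax": 0, "ay": 0, "az": 0},
  {"fingers": 1, "tx": 0, "ty": 0.025, "tz": -0.036, "ax": 0, "ay": 0, "az": 0},
  {"fingers": 1, "tx": 0, "ty": 0.025, "tz": -0.036, "ax": 0, "ay": 0, "az": 0},
  {"fingers": 1, "tx": 0, "ty": 0.025, "tz": -0.036, "ax": 0, "ay": 0, "az": 0},
  {"fingers": 1, "tx": 0, "ty": 0.025, "tz": -0.036, "ax": 0, "ay": 0, "az": 0},
])

```text
time_s: 18.17
tcp_pos: [0.4559, 0.0198, 0.1283]
ee_rot: [[0.0, 0.238, 0.971], [-0.0, 0.971, -0.238], [-1.0, -0.0, 0.0]]
wrist_force: [0.1, 0.2, -2.2]
gripper_width: 0.686
```

```bash
python3 plan.py 455,18.7,40,76.5 455,18.7,30,76.5
```

```text
now [455.9  19.8 128.3] yaw 76.2 t 18.1667 w 0.686 F [ 0.1  0.2 -2.2]
455,18.7,40,76.5 t [ 0.1177 -0.0017 -0.0008] a [-0.0014  0.      0.    ] len 88 rot 0.3
455,18.7,30,76.5 t [0.0133 0.     0.    ] a [0. 0. 0.] len 10 rot 0.0
```

Request:
play_rows([
  {"fingers": 1, "tx": 0.035, "ty": -0.0015, "tz": 0, "ax": 0, "ay": 0, "az": 0},
  {"fingers": 1, "tx": 0.075, "ty": -0.0015, "tz": 0, "ax": 0, "ay": 0, "az": 0},
  {"fingers": 1, "tx": 0.1, "ty": -0.0015, "tz": 0, "ax": 0, "ay": 0, "az": 0},
  {"fingers": 1, "tx": 0.115, "ty": -0.0015, "tz": 0, "ax": 0, "ay": 0, "az": 0},
  {"fingers": 1, "tx": 0.118, "ty": -0.0015, "tz": 0, "ax": 0, "ay": 0, "az": 0},
])

```text
time_s: 18.58
tcp_pos: [0.4544, 0.0177, 0.0374]
ee_rot: [[-0.005, 0.239, 0.971], [-0.002, 0.971, -0.239], [-1.0, -0.003, -0.004]]
wrist_force: [-0.3, 0.5, -2.1]
gripper_width: 0.686
```

Request:
play_rows([
  {"fingers": 1, "tx": 0.003, "ty": 0, "tz": 0, "ax": 0, "ay": 0, "az": 0},
  {"fingers": 1, "tx": 0.006, "ty": 0, "tz": 0, "ax": 0, "ay": 0, "az": 0},
  {"fingers": 1, "tx": 0.01, "ty": 0, "tz": 0, "ax": 0, "ay": 0, "az": 0},
  {"fingers": 1, "tx": 0.0132, "ty": 0, "tz": 0, "ax": 0, "ay": 0, "az": 0},
  {"fingers": 1, "tx": 0.0132, "ty": 0, "tz": 0, "ax": 0, "ay": 0, "az": 0},
])

```text
time_s: 19.0
tcp_pos: [0.4554, 0.0189, 0.03]
ee_rot: [[0.0, 0.238, 0.971], [0.0, 0.971, -0.238], [-1.0, 0.0, 0.0]]
wrist_force: [0.6, 0.6, -1.9]
gripper_width: 0.683
```

Request:
play_rows([
  {"fingers": -1, "tx": 0, "ty": 0, "tz": 0, "ax": 0, "ay": 0, "az": 0},
  {"fingers": -1, "tx": 0, "ty": 0, "tz": 0, "ax": 0, "ay": 0, "az": 0},
  {"fingers": -1, "tx": 0, "ty": 0, "tz": 0, "ax": 0, "ay": 0, "az": 0},
  {"fingers": -1, "tx": 0, "ty": 0, "tz": 0, "ax": 0, "ay": 0, "az": 0},
  {"fingers": -1, "tx": 0, "ty": 0, "tz": 0, "ax": 0, "ay": 0, "az": 0},
])

```text
time_s: 19.42
tcp_pos: [0.4556, 0.019, 0.0302]
ee_rot: [[0.001, 0.238, 0.971], [0.0, 0.971, -0.238], [-1.0, 0.0, 0.001]]
wrist_force: [-0.6, 0.0, 0.1]
gripper_width: 0.955
```

Request:
play_rows([
  {"fingers": -1, "tx": -0.03, "ty": 0, "tz": 0, "ax": 0, "ay": 0, "az": 0},
  {"fingers": -1, "tx": -0.07, "ty": 0, "tz": 0, "ax": 0, "ay": 0, "az": 0},
  {"fingers": -1, "tx": -0.11, "ty": 0, "tz": 0, "ax": 0, "ay": 0, "az": 0},
  {"fingers": -1, "tx": -0.14, "ty": 0, "tz": 0, "ax": 0, "ay": 0, "az": 0},
  {"fingers": -1, "tx": -0.14, "ty": 0, "tz": 0, "ax": 0, "ay": 0, "az": 0},
])

```text
time_s: 19.83
tcp_pos: [0.4584, 0.0198, 0.1397]
ee_rot: [[0.01, 0.236, 0.972], [0.003, 0.972, -0.236], [-1.0, 0.005, 0.009]]
wrist_force: [1.2, 0.5, -0.5]
gripper_width: 0.998
```

```bash
python3 chk.py side camera,455,19,0,4 eyepiece,432,224,0,4;  python3 chk.py wrist camera,455,19,0,4
python3 plan.py 444,120,135,76.5 432,224,135,76.5 432,224,65,76.5
```

```text
camera [456.5  14.7] 6.6 0.134
eyepiece [433.2 223.1] 4.9 0.044
camera [452.4  20.2] 2.9 0.043
now [454.4  18.6 133.8] yaw 76.2 t 20.0833 w 1.003 F [ 0.4 -0.1 -0.6]
444,120,135,76.5 t [-0.0017  0.128  -0.0457] a [-0.0014 -0.0007  0.0004] len 102 rot 0.3
432,224,135,76.5 t [ 0.      0.1311 -0.0479] a [0. 0. 0.] len 105 rot 0.0
432,224,65,76.5 t [0.0933 0.     0.    ] a [0. 0. 0.] len 70 rot 0.0
```

Request:
play_rows([
  {"fingers": -0.3, "tx": 0, "ty": 0.05, "tz": -0.018, "ax": 0, "ay": 0, "az": 0},
  {"fingers": -0.3, "tx": 0, "ty": 0.1, "tz": -0.036, "ax": 0, "ay": 0, "az": 0},
  {"fingers": -0.3, "tx": 0, "ty": 0.15, "tz": -0.054, "ax": 0, "ay": 0, "az": 0},
  {"fingers": -0.3, "tx": 0, "ty": 0.19, "tz": -0.068, "ax": 0, "ay": 0, "az": 0},
  {"fingers": -0.3, "tx": 0, "ty": 0.22, "tz": -0.079, "ax": 0, "ay": 0, "az": 0},
])

```text
time_s: 20.5
tcp_pos: [0.4363, 0.1953, 0.1337]
ee_rot: [[-0.002, 0.236, 0.972], [-0.001, 0.972, -0.236], [-1.0, -0.002, -0.001]]
wrist_force: [0.6, 0.1, 0.5]
gripper_width: 0.713
```

Request:
play_rows([
  {"fingers": -0.3, "tx": 0, "ty": 0.025, "tz": -0.01, "ax": 0, "ay": 0, "az": 0},
  {"fingers": -0.3, "tx": 0, "ty": 0.039, "tz": -0.0145, "ax": 0, "ay": 0, "az": 0},
  {"fingers": -0.3, "tx": 0, "ty": 0.039, "tz": -0.0145, "ax": 0, "ay": 0, "az": 0},
  {"fingers": -0.3, "tx": 0, "ty": 0.039, "tz": -0.0145, "ax": 0, "ay": 0, "az": 0},
  {"fingers": -0.3, "tx": 0, "ty": 0.039, "tz": -0.0145, "ax": 0, "ay": 0, "az": 0},
])

```text
time_s: 20.92
tcp_pos: [0.4331, 0.2232, 0.1342]
ee_rot: [[-0.001, 0.238, 0.971], [-0.001, 0.971, -0.238], [-1.0, -0.002, -0.001]]
wrist_force: [-0.7, -0.2, 0.3]
gripper_width: 0.657
```

```bash
python3 chk.py wrist eyepiece,432,224,0,4; python3 plan.py 432,224,52,76.5
```

```text
eyepiece [430.3 225.2] -0.5 0.039
now [433.3 223.1 134.6] yaw 76.2 t 21.0167 w 0.65 F [ 0.6 -1.2  0.3]
432,224,52,76.5 t [ 0.1102  0.0009 -0.0019] a [-0.0018 -0.0002  0.0003] len 83 rot 0.3
```

Request:
play_rows([
  {"fingers": -0.3, "tx": 0.04, "ty": 0.001, "tz": -0.002, "ax": 0, "ay": 0, "az": 0},
  {"fingers": -0.3, "tx": 0.08, "ty": 0.001, "tz": -0.002, "ax": 0, "ay": 0, "az": 0},
  {"fingers": -0.3, "tx": 0.102, "ty": 0.001, "tz": -0.002, "ax": 0, "ay": 0, "az": 0},
  {"fingers": -0.3, "tx": 0.11, "ty": 0.001, "tz": -0.002, "ax": 0, "ay": 0, "az": 0},
  {"fingers": -0.3, "tx": 0.11, "ty": 0.001, "tz": -0.002, "ax": 0, "ay": 0, "az": 0},
])

```text
time_s: 21.43
tcp_pos: [0.4316, 0.224, 0.0512]
ee_rot: [[-0.002, 0.239, 0.971], [-0.003, 0.971, -0.239], [-1.0, -0.003, -0.002]]
wrist_force: [0.7, -0.4, 0.3]
gripper_width: 0.65
```

Request:
play_rows([
  {"fingers": 0, "tx": 0, "ty": 0, "tz": 0, "ax": 0, "ay": 0, "az": 0},
  {"fingers": 1, "tx": 0, "ty": 0, "tz": 0, "ax": 0, "ay": 0, "az": 0},
  {"fingers": 1, "tx": 0, "ty": 0, "tz": 0, "ax": 0, "ay": 0, "az": 0},
  {"fingers": 1, "tx": 0, "ty": 0, "tz": 0, "ax": 0, "ay": 0, "az": 0},
  {"fingers": 1, "tx": 0, "ty": 0, "tz": 0, "ax": 0, "ay": 0, "az": 0},
])

```text
time_s: 21.85
tcp_pos: [0.4323, 0.2254, 0.0532]
ee_rot: [[0.001, 0.238, 0.971], [0.001, 0.971, -0.238], [-1.0, 0.001, 0.001]]
wrist_force: [0.3, -2.6, 1.2]
gripper_width: 0.361
```

Request:
play_rows([
  {"fingers": 1, "tx": 0, "ty": 0, "tz": 0, "ax": 0, "ay": 0, "az": 0},
  {"fingers": 1, "tx": 0, "ty": 0, "tz": 0, "ax": 0, "ay": 0, "az": 0},
  {"fingers": 1, "tx": 0, "ty": 0, "tz": 0, "ax": 0, "ay": 0, "az": 0},
  {"fingers": 1, "tx": 0, "ty": 0, "tz": 0, "ax": 0, "ay": 0, "az": 0},
  {"fingers": 1, "tx": 0, "ty": 0, "tz": 0, "ax": 0, "ay": 0, "az": 0},
])

```text
time_s: 22.27
tcp_pos: [0.4321, 0.2253, 0.053]
ee_rot: [[0.0, 0.237, 0.971], [-0.0, 0.971, -0.237], [-1.0, -0.0, 0.0]]
wrist_force: [-2.2, -1.7, 5.8]
gripper_width: 0.34
```

Request:
play_rows([
  {"fingers": 1, "tx": -0.01, "ty": 0, "tz": 0, "ax": 0, "ay": 0, "az": 0},
  {"fingers": 1, "tx": -0.04, "ty": 0, "tz": 0, "ax": 0, "ay": 0, "az": 0},
  {"fingers": 1, "tx": -0.08, "ty": 0, "tz": 0, "ax": 0, "ay": 0, "az": 0},
  {"fingers": 1, "tx": -0.115, "ty": 0, "tz": 0, "ax": 0, "ay": 0, "az": 0},
  {"fingers": 1, "tx": -0.132, "ty": 0, "tz": 0, "ax": 0, "ay": 0, "az": 0},
])

```text
time_s: 22.68
tcp_pos: [0.4332, 0.2264, 0.1548]
ee_rot: [[0.004, 0.237, 0.971], [0.004, 0.971, -0.237], [-1.0, 0.005, 0.003]]
wrist_force: [0.7, 0.5, -1.8]
gripper_width: 0.336
```

```bash
python3 plan.py 669.5,-217.5,151,76.5
```

```text
now [433.2 226.4 154.8] yaw 76.3 t 22.6833 w 0.336 F [ 0.7  0.5 -1.8]
669.5,-217.5,151,76.5 t [ 0.0042 -0.5004  0.4463] a [-0.0012  0.001  -0.0015] len 503 rot 0.4
```

Request:
play_rows([
  {"fingers": 1, "tx": 0, "ty": -0.016, "tz": 0.015, "ax": 0, "ay": 0, "az": 0},
  {"fingers": 1, "tx": 0, "ty": -0.05, "tz": 0.045, "ax": 0, "ay": 0, "az": 0},
  {"fingers": 1, "tx": 0, "ty": -0.083, "tz": 0.0745, "ax": 0, "ay": 0, "az": 0},
  {"fingers": 1, "tx": 0, "ty": -0.116, "tz": 0.104, "ax": 0, "ay": 0, "az": 0},
  {"fingers": 1, "tx": 0, "ty": -0.149, "tz": 0.134, "ax": 0, "ay": 0, "az": 0},
])

```text
time_s: 23.1
tcp_pos: [0.5033, 0.0918, 0.1515]
ee_rot: [[-0.0, 0.237, 0.971], [0.001, 0.971, -0.237], [-1.0, 0.0, -0.0]]
wrist_force: [0.8, 1.6, -2.0]
gripper_width: 0.337
```

Request:
play_rows([
  {"fingers": 1, "tx": 0, "ty": -0.033, "tz": 0.03, "ax": 0, "ay": 0, "az": 0},
  {"fingers": 1, "tx": 0, "ty": -0.066, "tz": 0.059, "ax": 0, "ay": 0, "az": 0},
  {"fingers": 1, "tx": 0, "ty": -0.1, "tz": 0.089, "ax": 0, "ay": 0, "az": 0},
  {"fingers": 1, "tx": 0, "ty": -0.133, "tz": 0.119, "ax": 0, "ay": 0, "az": 0},
  {"fingers": 1, "tx": 0, "ty": -0.166, "tz": 0.149, "ax": 0, "ay": 0, "az": 0},
])

```text
time_s: 23.52
tcp_pos: [0.5824, -0.056, 0.1513]
ee_rot: [[-0.0, 0.238, 0.971], [0.0, 0.971, -0.238], [-1.0, 0.0, -0.001]]
wrist_force: [0.3, 0.8, -0.9]
gripper_width: 0.338
```

Request:
play_rows([
  {"fingers": 1, "tx": 0, "ty": -0.033, "tz": 0.03, "ax": 0, "ay": 0, "az": 0},
  {"fingers": 1, "tx": 0, "ty": -0.066, "tz": 0.059, "ax": 0, "ay": 0, "az": 0},
  {"fingers": 1, "tx": 0, "ty": -0.1, "tz": 0.089, "ax": 0, "ay": 0, "az": 0},
  {"fingers": 1, "tx": 0, "ty": -0.13, "tz": 0.116, "ax": 0, "ay": 0, "az": 0},
  {"fingers": 1, "tx": 0, "ty": -0.153, "tz": 0.136, "ax": 0, "ay": 0, "az": 0},
])

```text
time_s: 23.93
tcp_pos: [0.6545, -0.1925, 0.1507]
ee_rot: [[-0.001, 0.239, 0.971], [0.0, 0.971, -0.239], [-1.0, 0.0, -0.001]]
wrist_force: [-0.1, 0.7, -1.6]
gripper_width: 0.344
```

Request:
play_rows([
  {"fingers": 1, "tx": 0, "ty": -0.02, "tz": 0.018, "ax": 0, "ay": 0, "az": 0},
  {"fingers": 1, "tx": 0, "ty": -0.029, "tz": 0.026, "ax": 0, "ay": 0, "az": 0},
  {"fingers": 1, "tx": 0, "ty": -0.029, "tz": 0.026, "ax": 0, "ay": 0, "az": 0},
  {"fingers": 1, "tx": 0, "ty": -0.029, "tz": 0.026, "ax": 0, "ay": 0, "az": 0},
  {"fingers": 1, "tx": 0, "ty": -0.029, "tz": 0.026, "ax": 0, "ay": 0, "az": 0},
])

```text
time_s: 24.35
tcp_pos: [0.6672, -0.2149, 0.1512]
ee_rot: [[-0.001, 0.237, 0.972], [0.001, 0.972, -0.237], [-1.0, 0.0, -0.001]]
wrist_force: [0.2, -0.1, -1.6]
gripper_width: 0.338
```

```bash
python3 plan.py 669.5,-217.5,64,76.5 669.5,-217.5,53,76.5; python3 chk.py wrist tray_round_small,669.5,-217.5,0,0
python3 - <<'E'
from h import *
p=viewer.capture("wrist");cv2.imwrite('pics/w3.png',p['image'][:,:,::-1])
E
```

```text
now [ 667.2 -214.9  151.2] yaw 76.3 t 24.35 w 0.338 F [ 0.2 -0.1 -1.6]
669.5,-217.5,64,76.5 t [ 0.1163 -0.0027  0.004 ] a [-0.0011 -0.0003 -0.0001] len 87 rot 0.2
669.5,-217.5,53,76.5 t [0.0147 0.     0.    ] a [0. 0. 0.] len 11 rot 0.0
tray_round_small [ 665.9 -216.3] 3.1 0.261
```

View pics/w3.png

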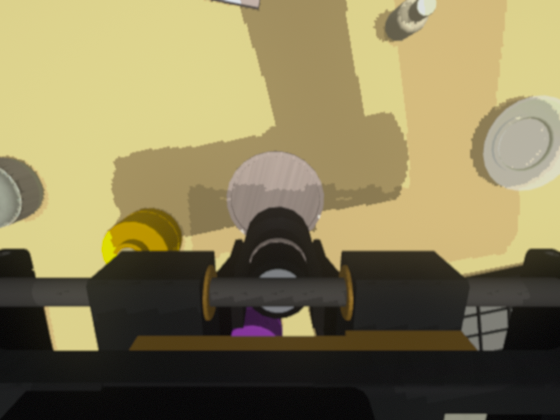

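The eyepiece is held upright (278,250) and the small tray (276,195) is empty. Setting it down.

Request:
play_rows([
  {"fingers": 1, "tx": 0.035, "ty": -0.003, "tz": 0.003, "ax": 0, "ay": 0, "az": 0},
  {"fingers": 1, "tx": 0.075, "ty": -0.003, "tz": 0.003, "ax": 0, "ay": 0, "az": 0},
  {"fingers": 1, "tx": 0.1, "ty": -0.003, "tz": 0.003, "ax": 0, "ay": 0, "az": 0},
  {"fingers": 1, "tx": 0.115, "ty": -0.003, "tz": 0.003, "ax": 0, "ay": 0, "az": 0},
  {"fingers": 1, "tx": 0.118, "ty": -0.003, "tz": 0.003, "ax": 0, "ay": 0, "az": 0},
])

```text
time_s: 24.92
tcp_pos: [0.6679, -0.2179, 0.0604]
ee_rot: [[-0.005, 0.237, 0.971], [0.001, 0.971, -0.237], [-1.0, -0.0, -0.005]]
wrist_force: [-0.2, 0.4, -1.5]
gripper_width: 0.34
```

Request:
play_rows([
  {"fingers": 1, "tx": 0.003, "ty": 0, "tz": 0, "ax": 0, "ay": 0, "az": 0},
  {"fingers": 1, "tx": 0.006, "ty": 0, "tz": 0, "ax": 0, "ay": 0, "az": 0},
  {"fingers": 1, "tx": 0.009, "ty": 0, "tz": 0, "ax": 0, "ay": 0, "az": 0},
  {"fingers": 1, "tx": 0.0125, "ty": 0, "tz": 0, "ax": 0, "ay": 0, "az": 0},
  {"fingers": 1, "tx": 0.0125, "ty": 0, "tz": 0, "ax": 0, "ay": 0, "az": 0},
])

```text
time_s: 25.33
tcp_pos: [0.6694, -0.2187, 0.0538]
ee_rot: [[0.001, 0.238, 0.971], [0.0, 0.971, -0.238], [-1.0, 0.0, 0.001]]
wrist_force: [-0.5, 0.4, -1.9]
gripper_width: 0.337
```

```bash
python3 plan.py 669,-217.5,53,76.5
```

```text
now [ 669.4 -218.7   53.8] yaw 76.2 t 25.3333 w 0.337 F [-0.5  0.4 -1.9]
669,-217.5,53,76.5 t [ 0.0011  0.0014 -0.001 ] a [-0.0014  0.0002 -0.0001] len 2 rot 0.3
```

Request:
play_rows([
  {"fingers": 1, "tx": 0.0015, "ty": 0.001, "tz": -0.001, "ax": 0, "ay": 0, "az": 0},
  {"fingers": 1, "tx": 0.0015, "ty": 0.001, "tz": -0.001, "ax": 0, "ay": 0, "az": 0},
  {"fingers": -0.3, "tx": 0.0015, "ty": 0.001, "tz": -0.001, "ax": 0, "ay": 0, "az": 0},
  {"fingers": -0.3, "tx": 0.0015, "ty": 0.001, "tz": -0.001, "ax": 0, "ay": 0, "az": 0},
  {"fingers": -0.3, "tx": 0.0015, "ty": 0.001, "tz": -0.001, "ax": 0, "ay": 0, "az": 0},
])

```text
time_s: 25.75
tcp_pos: [0.669, -0.2179, 0.0527]
ee_rot: [[0.001, 0.238, 0.971], [-0.0, 0.971, -0.238], [-1.0, 0.0, 0.001]]
wrist_force: [0.0, -0.3, -0.9]
gripper_width: 0.484
```

Request:
play_rows([
  {"fingers": -0.3, "tx": 0, "ty": 0, "tz": 0, "ax": 0, "ay": 0, "az": 0},
  {"fingers": -0.3, "tx": 0, "ty": 0, "tz": 0, "ax": 0, "ay": 0, "az": 0},
  {"fingers": -0.3, "tx": -0.01, "ty": 0, "tz": 0, "ax": 0, "ay": 0, "az": 0},
  {"fingers": -0.3, "tx": -0.05, "ty": 0, "tz": 0, "ax": 0, "ay": 0, "az": 0},
  {"fingers": -0.3, "tx": -0.1, "ty": 0, "tz": 0, "ax": 0, "ay": 0, "az": 0},
])

```text
time_s: 26.17
tcp_pos: [0.6667, -0.2175, 0.125]
ee_rot: [[-0.008, 0.238, 0.971], [0.001, 0.971, -0.238], [-1.0, -0.001, -0.008]]
wrist_force: [0.1, -0.4, -0.2]
gripper_width: 0.65
```

```bash
python3 plan.py 665.5,-60,135,75.7 663,60,135,75.7 661.5,209.8,120,75.7 661.5,209.8,40,75.7; python3 chk.py side eyepiece,669,-217,0,4
```

```text
now [ 666.7 -217.5  125. ] yaw 76.2 t 26.1667 w 0.65 F [ 0.1 -0.4 -0.2]
665.5,-60,135,75.7 t [-0.0131  0.2035 -0.0517] a [ 0.003  -0.0025  0.0002] len 158 rot 0.7
663,60,135,75.7 t [ 0.      0.1542 -0.0427] a [0. 0. 0.] len 120 rot 0.0
661.5,209.8,120,75.7 t [ 0.02    0.1931 -0.0513] a [0. 0. 0.] len 151 rot 0.0
661.5,209.8,40,75.7 t [0.1067 0.     0.    ] a [0. 0. 0.] len 80 rot 0.0
eyepiece [ 670.6 -216.5] 3.7 0.075
```

Request:
play_rows([
  {"fingers": -0.5, "tx": -0.02, "ty": 0.204, "tz": -0.05, "ax": 0.003, "ay": 0, "az": 0},
  {"fingers": -0.5, "tx": -0.02, "ty": 0.204, "tz": -0.05, "ax": 0.003, "ay": 0, "az": 0},
  {"fingers": -0.5, "tx": -0.02, "ty": 0.204, "tz": -0.05, "ax": 0.003, "ay": 0, "az": 0},
  {"fingers": -0.5, "tx": -0.02, "ty": 0.204, "tz": -0.05, "ax": 0.003, "ay": 0, "az": 0},
  {"fingers": -0.5, "tx": -0.02, "ty": 0.204, "tz": -0.05, "ax": 0.003, "ay": 0, "az": 0},
])

```text
time_s: 26.68
tcp_pos: [0.6697, -0.0546, 0.1443]
ee_rot: [[0.003, 0.241, 0.971], [0.001, 0.971, -0.241], [-1.0, 0.002, 0.003]]
wrist_force: [-0.5, -0.6, -0.1]
gripper_width: 0.75
```

Request:
play_rows([
  {"fingers": -0.5, "tx": 0, "ty": 0.154, "tz": -0.042, "ax": 0, "ay": 0, "az": 0},
  {"fingers": -0.5, "tx": 0, "ty": 0.154, "tz": -0.042, "ax": 0, "ay": 0, "az": 0},
  {"fingers": -0.5, "tx": 0, "ty": 0.154, "tz": -0.042, "ax": 0, "ay": 0, "az": 0},
  {"fingers": -0.5, "tx": 0, "ty": 0.154, "tz": -0.042, "ax": 0, "ay": 0, "az": 0},
])

```text
time_s: 27.02
tcp_pos: [0.6672, 0.0651, 0.1431]
ee_rot: [[0.002, 0.241, 0.971], [0.001, 0.971, -0.241], [-1.0, 0.002, 0.002]]
wrist_force: [-0.2, -1.2, 0.4]
gripper_width: 0.75
```

Request:
play_rows([
  {"fingers": -0.5, "tx": 0, "ty": 0.05, "tz": -0.013, "ax": 0, "ay": 0, "az": 0},
  {"fingers": -0.5, "tx": 0, "ty": 0.1, "tz": -0.027, "ax": 0, "ay": 0, "az": 0},
  {"fingers": -0.5, "tx": 0, "ty": 0.15, "tz": -0.04, "ax": 0, "ay": 0, "az": 0},
  {"fingers": -0.5, "tx": 0, "ty": 0.193, "tz": -0.051, "ax": 0, "ay": 0, "az": 0},
  {"fingers": -0.5, "tx": 0, "ty": 0.193, "tz": -0.051, "ax": 0, "ay": 0, "az": 0},
])

```text
time_s: 27.43
tcp_pos: [0.6657, 0.2147, 0.1427]
ee_rot: [[0.002, 0.241, 0.971], [0.002, 0.971, -0.241], [-1.0, 0.002, 0.002]]
wrist_force: [1.1, -0.5, -0.3]
gripper_width: 0.75
```

```bash
python3 chk.py wrist slide_box,661.5,210,-14.4,4 tray_square,662,210.5,-13,0; python3 plan.py 661,210,40,75.7 661,210,28.5,75.7
```

```text
slide_box [658.1 211.5] -14.9 0.027
tray_square [658.6 212.4] -12.7 0.334
now [665.4 208.8 142.5] yaw 75.7 t 27.5833 w 0.751 F [ 0.6 -0.6 -0.7]
661,210,40,75.7 t [ 1.367e-01  1.000e-04 -6.000e-03] a [ 0.0002 -0.      0.0001] len 103 rot 0.0
661,210,28.5,75.7 t [0.0153 0.     0.    ] a [0. 0. 0.] len 12 rot 0.0
```

Request:
play_rows([
  {"fingers": -0.5, "tx": 0.045, "ty": 0, "tz": -0.006, "ax": 0, "ay": 0, "az": 0},
  {"fingers": -0.5, "tx": 0.09, "ty": 0, "tz": -0.006, "ax": 0, "ay": 0, "az": 0},
  {"fingers": -0.5, "tx": 0.12, "ty": 0, "tz": -0.006, "ax": 0, "ay": 0, "az": 0},
  {"fingers": -0.5, "tx": 0.137, "ty": 0, "tz": -0.006, "ax": 0, "ay": 0, "az": 0},
  {"fingers": -0.5, "tx": 0.137, "ty": 0, "tz": -0.006, "ax": 0, "ay": 0, "az": 0},
])

```text
time_s: 28.0
tcp_pos: [0.6595, 0.2076, 0.0363]
ee_rot: [[-0.006, 0.249, 0.968], [-0.003, 0.968, -0.249], [-1.0, -0.004, -0.005]]
wrist_force: [0.2, -0.2, -0.5]
gripper_width: 0.751
```

Request:
play_rows([
  {"fingers": -0.5, "tx": 0.007, "ty": 0, "tz": 0, "ax": 0, "ay": 0, "az": 0},
  {"fingers": -0.5, "tx": 0.0135, "ty": 0, "tz": 0, "ax": 0, "ay": 0, "az": 0},
  {"fingers": -0.5, "tx": 0.0135, "ty": 0, "tz": 0, "ax": 0, "ay": 0, "az": 0},
  {"fingers": -0.5, "tx": 0.0135, "ty": 0, "tz": 0, "ax": 0, "ay": 0, "az": 0},
  {"fingers": -0.5, "tx": 0.0135, "ty": 0, "tz": 0, "ax": 0, "ay": 0, "az": 0},
])

```text
time_s: 28.42
tcp_pos: [0.6616, 0.2105, 0.0307]
ee_rot: [[0.002, 0.247, 0.969], [0.001, 0.969, -0.247], [-1.0, 0.001, 0.002]]
wrist_force: [0.1, -0.6, 0.3]
gripper_width: 0.753
```

```bash
python3 plan.py 661,210,28.5,75.5
```

```text
now [661.6 210.5  30.7] yaw 75.7 t 28.4167 w 0.753 F [ 0.1 -0.6  0.3]
661,210,28.5,75.5 t [ 0.0029 -0.0008 -0.0006] a [ 0.0012  0.0005 -0.0004] len 2 rot 0.2
```

Request:
play_rows([
  {"fingers": -0.3, "tx": 0.002, "ty": 0, "tz": 0, "ax": 0.001, "ay": 0, "az": 0},
  {"fingers": 0, "tx": 0.002, "ty": 0, "tz": 0, "ax": 0.001, "ay": 0, "az": 0},
  {"fingers": 1, "tx": 0.002, "ty": 0, "tz": 0, "ax": 0.001, "ay": 0, "az": 0},
  {"fingers": 1, "tx": 0.002, "ty": 0, "tz": 0, "ax": 0.001, "ay": 0, "az": 0},
  {"fingers": 1, "tx": 0.002, "ty": 0, "tz": 0, "ax": 0.001, "ay": 0, "az": 0},
])

```text
time_s: 28.83
tcp_pos: [0.661, 0.2103, 0.0281]
ee_rot: [[0.0, 0.25, 0.968], [0.0, 0.968, -0.25], [-1.0, 0.0, 0.0]]
wrist_force: [-0.6, -0.2, -0.3]
gripper_width: 0.454
```

Request:
play_rows([
  {"fingers": 1, "tx": 0, "ty": 0, "tz": 0, "ax": 0, "ay": 0, "az": 0},
  {"fingers": 1, "tx": 0, "ty": 0, "tz": 0, "ax": 0, "ay": 0, "az": 0},
  {"fingers": 1, "tx": 0, "ty": 0, "tz": 0, "ax": 0, "ay": 0, "az": 0},
  {"fingers": 1, "tx": 0, "ty": 0, "tz": 0, "ax": 0, "ay": 0, "az": 0},
  {"fingers": 1, "tx": 0, "ty": 0, "tz": 0, "ax": 0, "ay": 0, "az": 0},
])

```text
time_s: 29.25
tcp_pos: [0.661, 0.2102, 0.0281]
ee_rot: [[0.0, 0.25, 0.968], [0.0, 0.968, -0.25], [-1.0, 0.0, 0.0]]
wrist_force: [-0.3, 0.8, -0.1]
gripper_width: 0.408
```

```bash
python3 plan.py 661,210,127.5,75.5 431.5,224,127.5,75.5
```

```text
now [661.  210.2  28.1] yaw 75.5 t 29.25 w 0.408 F [-0.3  0.8 -0.1]
661,210,127.5,75.5 t [-1.326e-01 -3.000e-04  1.000e-04] a [ 0.0002  0.     -0.    ] len 99 rot 0.0
431.5,224,127.5,75.5 t [ 0.     -0.0585 -0.3009] a [0. 0. 0.] len 230 rot 0.0
```

Grip at 0.408 (36 mm) is right. Lift, carry to the mat.

Request:
play_rows([
  {"fingers": 1, "tx": -0.01, "ty": 0, "tz": 0, "ax": 0, "ay": 0, "az": 0},
  {"fingers": 1, "tx": -0.04, "ty": 0, "tz": 0, "ax": 0, "ay": 0, "az": 0},
  {"fingers": 1, "tx": -0.08, "ty": 0, "tz": 0, "ax": 0, "ay": 0, "az": 0},
  {"fingers": 1, "tx": -0.115, "ty": 0, "tz": 0, "ax": 0, "ay": 0, "az": 0},
  {"fingers": 1, "tx": -0.132, "ty": 0, "tz": 0, "ax": 0, "ay": 0, "az": 0},
])

```text
time_s: 29.67
tcp_pos: [0.6626, 0.2107, 0.1316]
ee_rot: [[0.006, 0.249, 0.968], [0.002, 0.968, -0.249], [-1.0, 0.003, 0.005]]
wrist_force: [0.8, 0.2, 0.4]
gripper_width: 0.412
```

Request:
play_rows([
  {"fingers": 1, "tx": 0, "ty": -0.004, "tz": -0.02, "ax": 0, "ay": 0, "az": 0},
  {"fingers": 1, "tx": 0, "ty": -0.012, "tz": -0.06, "ax": 0, "ay": 0, "az": 0},
  {"fingers": 1, "tx": 0, "ty": -0.02, "tz": -0.1, "ax": 0, "ay": 0, "az": 0},
  {"fingers": 1, "tx": 0, "ty": -0.028, "tz": -0.14, "ax": 0, "ay": 0, "az": 0},
  {"fingers": 1, "tx": 0, "ty": -0.036, "tz": -0.18, "ax": 0, "ay": 0, "az": 0},
])

```text
time_s: 30.08
tcp_pos: [0.5221, 0.2174, 0.1272]
ee_rot: [[-0.0, 0.25, 0.968], [0.0, 0.968, -0.25], [-1.0, 0.0, -0.0]]
wrist_force: [-0.2, 1.6, -1.1]
gripper_width: 0.413
```

Request:
play_rows([
  {"fingers": 1, "tx": 0, "ty": -0.008, "tz": -0.04, "ax": 0, "ay": 0, "az": 0},
  {"fingers": 1, "tx": 0, "ty": -0.015, "tz": -0.08, "ax": 0, "ay": 0, "az": 0},
  {"fingers": 1, "tx": 0, "ty": -0.02, "tz": -0.105, "ax": 0, "ay": 0, "az": 0},
  {"fingers": 1, "tx": 0, "ty": -0.0225, "tz": -0.121, "ax": 0, "ay": 0, "az": 0},
  {"fingers": 1, "tx": 0, "ty": -0.0225, "tz": -0.121, "ax": 0, "ay": 0, "az": 0},
])

```text
time_s: 30.5
tcp_pos: [0.4296, 0.2239, 0.1276]
ee_rot: [[-0.0, 0.248, 0.969], [0.0, 0.969, -0.248], [-1.0, 0.0, -0.0]]
wrist_force: [-0.3, -0.8, -0.5]
gripper_width: 0.412
```

Request:
play_rows([
  {"fingers": 1, "tx": 0.035, "ty": 0, "tz": 0, "ax": 0, "ay": 0, "az": 0},
  {"fingers": 1, "tx": 0.075, "ty": 0, "tz": 0, "ax": 0, "ay": 0, "az": 0},
  {"fingers": 1, "tx": 0.1, "ty": 0, "tz": 0, "ax": 0, "ay": 0, "az": 0},
  {"fingers": 1, "tx": 0.115, "ty": 0, "tz": 0, "ax": 0, "ay": 0, "az": 0},
  {"fingers": 1, "tx": 0.12, "ty": 0, "tz": 0, "ax": 0, "ay": 0, "az": 0},
])

```text
time_s: 30.92
tcp_pos: [0.4317, 0.2236, 0.0351]
ee_rot: [[-0.002, 0.25, 0.968], [-0.002, 0.968, -0.25], [-1.0, -0.003, -0.001]]
wrist_force: [0.0, -0.5, -1.2]
gripper_width: 0.41
```

```bash
python3 plan.py 431.5,224,28.5,75.5
```

```text
now [431.7 223.6  35.1] yaw 75.5 t 30.9167 w 0.41 F [ 0.  -0.5 -1.2]
431.5,224,28.5,75.5 t [ 0.0088  0.0004 -0.0004] a [ 0.     -0.0005  0.0009] len 7 rot 0.2
```

Request:
play_rows([
  {"fingers": 1, "tx": 0.003, "ty": 0, "tz": 0, "ax": 0, "ay": 0, "az": 0},
  {"fingers": 1, "tx": 0.006, "ty": 0, "tz": 0, "ax": 0, "ay": 0, "az": 0},
  {"fingers": 1, "tx": 0.009, "ty": 0, "tz": 0, "ax": 0, "ay": 0, "az": 0},
  {"fingers": 1, "tx": 0.012, "ty": 0, "tz": 0, "ax": 0, "ay": 0, "az": 0},
  {"fingers": 1, "tx": 0.012, "ty": 0, "tz": 0, "ax": 0, "ay": 0, "az": 0},
])

```text
time_s: 31.33
tcp_pos: [0.4317, 0.2242, 0.0283]
ee_rot: [[0.0, 0.25, 0.968], [0.001, 0.968, -0.25], [-1.0, 0.001, 0.0]]
wrist_force: [-0.2, -0.3, -1.0]
gripper_width: 0.41
```

Request:
play_rows([
  {"fingers": -0.5, "tx": 0, "ty": 0, "tz": 0, "ax": 0, "ay": 0, "az": 0},
  {"fingers": -0.5, "tx": 0, "ty": 0, "tz": 0, "ax": 0, "ay": 0, "az": 0},
  {"fingers": -0.5, "tx": 0, "ty": 0, "tz": 0, "ax": 0, "ay": 0, "az": 0},
  {"fingers": -0.5, "tx": 0, "ty": 0, "tz": 0, "ax": 0, "ay": 0, "az": 0},
  {"fingers": -0.5, "tx": 0, "ty": 0, "tz": 0, "ax": 0, "ay": 0, "az": 0},
])

```text
time_s: 31.75
tcp_pos: [0.4316, 0.2243, 0.0283]
ee_rot: [[0.0, 0.25, 0.968], [0.0, 0.968, -0.25], [-1.0, 0.0, 0.0]]
wrist_force: [-0.1, 0.4, 0.2]
gripper_width: 0.693
```

Request:
play_rows([
  {"fingers": -0.5, "tx": -0.02, "ty": 0, "tz": 0, "ax": 0, "ay": 0, "az": 0},
  {"fingers": -0.5, "tx": -0.06, "ty": 0, "tz": 0, "ax": 0, "ay": 0, "az": 0},
  {"fingers": -0.5, "tx": -0.1, "ty": 0, "tz": 0, "ax": 0, "ay": 0, "az": 0},
  {"fingers": -0.5, "tx": -0.14, "ty": 0, "tz": 0, "ax": 0, "ay": 0, "az": 0},
  {"fingers": -0.5, "tx": -0.14, "ty": 0, "tz": 0, "ax": 0, "ay": 0, "az": 0},
])

```text
time_s: 32.17
tcp_pos: [0.4344, 0.2266, 0.1389]
ee_rot: [[0.01, 0.248, 0.969], [0.008, 0.969, -0.248], [-1.0, 0.01, 0.007]]
wrist_force: [0.1, 1.3, -0.2]
gripper_width: 0.75
```

```bash
python3 chk.py side slide_box,431.5,224,-14.5,4; python3 plan.py 431.5,75,140,88 432,-75,140,100 433,-201.5,140,100
```

```text
slide_box [431.3 223.6] -14.1 0.083
now [431.8 224.6 134.2] yaw 75.5 t 32.2667 w 0.746 F [-1.4  0.5 -0. ]
431.5,75,140,88 t [-0.0082 -0.1932  0.0495] a [-0.0693  0.0006 -0.0009] len 150 rot 12.5
432,-75,140,100 t [ 0.     -0.1999  0.0076] a [-0.0667  0.      0.    ] len 150 rot 12.0
433,-201.5,140,100 t [ 0.     -0.1663 -0.028 ] a [0. 0. 0.] len 127 rot 0.0
```

Request:
play_rows([
  {"fingers": -0.5, "tx": -0.006, "ty": -0.193, "tz": 0.05, "ax": -0.069, "ay": 0, "az": 0},
  {"fingers": -0.5, "tx": -0.006, "ty": -0.193, "tz": 0.05, "ax": -0.069, "ay": 0, "az": 0},
  {"fingers": -0.5, "tx": -0.006, "ty": -0.193, "tz": 0.05, "ax": -0.069, "ay": 0, "az": 0},
  {"fingers": -0.5, "tx": -0.006, "ty": -0.193, "tz": 0.05, "ax": -0.069, "ay": 0, "az": 0},
])

```text
time_s: 32.6
tcp_pos: [0.4294, 0.0714, 0.1359]
ee_rot: [[-0.004, 0.037, 0.999], [-0.002, 0.999, -0.037], [-1.0, -0.002, -0.004]]
wrist_force: [-0.3, 0.3, -0.4]
gripper_width: 0.75
```

Request:
play_rows([
  {"fingers": -0.5, "tx": 0, "ty": -0.2, "tz": 0.0075, "ax": -0.067, "ay": 0, "az": 0},
  {"fingers": -0.5, "tx": 0, "ty": -0.2, "tz": 0.0075, "ax": -0.067, "ay": 0, "az": 0},
  {"fingers": -0.5, "tx": 0, "ty": -0.2, "tz": 0.0075, "ax": -0.067, "ay": 0, "az": 0},
  {"fingers": -0.5, "tx": 0, "ty": -0.2, "tz": 0.0075, "ax": -0.067, "ay": 0, "az": 0},
])

```text
time_s: 32.93
tcp_pos: [0.4302, -0.0777, 0.1361]
ee_rot: [[-0.003, -0.174, 0.985], [-0.0, 0.985, 0.174], [-1.0, 0.0, -0.003]]
wrist_force: [-0.0, -0.0, -0.3]
gripper_width: 0.75
```

Request:
play_rows([
  {"fingers": -0.5, "tx": 0, "ty": -0.05, "tz": -0.009, "ax": 0, "ay": 0, "az": 0},
  {"fingers": -0.5, "tx": 0, "ty": -0.1, "tz": -0.017, "ax": 0, "ay": 0, "az": 0},
  {"fingers": -0.5, "tx": 0, "ty": -0.14, "tz": -0.024, "ax": 0, "ay": 0, "az": 0},
  {"fingers": -0.5, "tx": 0, "ty": -0.166, "tz": -0.028, "ax": 0, "ay": 0, "az": 0},
  {"fingers": -0.5, "tx": 0, "ty": -0.166, "tz": -0.028, "ax": 0, "ay": 0, "az": 0},
])

```text
time_s: 33.35
tcp_pos: [0.4317, -0.2045, 0.1357]
ee_rot: [[-0.003, -0.169, 0.986], [0.0, 0.986, 0.169], [-1.0, 0.001, -0.003]]
wrist_force: [1.0, -0.7, 0.3]
gripper_width: 0.746
```

```bash
python3 chk.py wrist filter_cube,433,-201.5,10.5,4 tray_oblong,434.7,-203.6,-23.7,0; python3 plan.py 432,-201.5,42,100 432,-201.5,30,100;python3 - <<'E'
from h import *
p=viewer.capture("wrist");cv2.imwrite('pics/w4.png',p['image'][:,:,::-1])
E
```

```text
filter_cube [ 429.3 -199.1] 11.7 0.032
tray_oblong [ 430.8 -202.1] -23.6 0.253
now [ 431.8 -201.6  136.3] yaw 100.0 t 33.5 w 0.751 F [-0.4 -0.2 -0.2]
432,-201.5,42,100 t [ 1.257e-01 -1.000e-04  6.000e-04] a [-0.0002 -0.0009 -0.0004] len 94 rot 0.2
432,-201.5,30,100 t [0.016 0.    0.   ] a [0. 0. 0.] len 12 rot 0.0
```

View pics/w4.png

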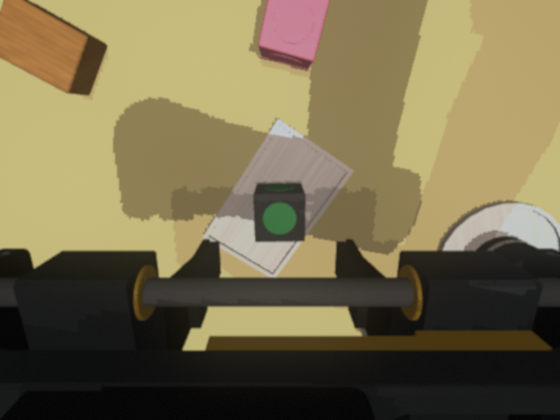

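Dark cube with green window (280,213) in the oblong tray, square to the jaws. The pink decoy (295,30) is clear. Grasp.

Request:
play_rows([
  {"fingers": -0.5, "tx": 0.045, "ty": 0, "tz": 0, "ax": -0.002, "ay": 0, "az": 0},
  {"fingers": -0.5, "tx": 0.09, "ty": 0, "tz": 0, "ax": -0.002, "ay": 0, "az": 0},
  {"fingers": -0.5, "tx": 0.115, "ty": 0, "tz": 0, "ax": -0.002, "ay": 0, "az": 0},
  {"fingers": -0.5, "tx": 0.126, "ty": 0, "tz": 0, "ax": -0.002, "ay": 0, "az": 0},
  {"fingers": -0.5, "tx": 0.126, "ty": 0, "tz": 0, "ax": -0.002, "ay": 0, "az": 0},
])

```text
time_s: 33.97
tcp_pos: [0.4317, -0.2007, 0.0413]
ee_rot: [[-0.005, -0.182, 0.983], [0.001, 0.983, 0.182], [-1.0, 0.001, -0.005]]
wrist_force: [0.3, -0.6, -0.0]
gripper_width: 0.749
```

Request:
play_rows([
  {"fingers": -0.5, "tx": 0.008, "ty": 0, "tz": 0, "ax": 0, "ay": 0, "az": 0},
  {"fingers": -0.5, "tx": 0.0155, "ty": 0, "tz": 0, "ax": 0, "ay": 0, "az": 0},
  {"fingers": -0.5, "tx": 0.0155, "ty": 0, "tz": 0, "ax": 0, "ay": 0, "az": 0},
  {"fingers": -0.5, "tx": 0.0155, "ty": 0, "tz": 0, "ax": 0, "ay": 0, "az": 0},
  {"fingers": -0.5, "tx": 0.0155, "ty": 0, "tz": 0, "ax": 0, "ay": 0, "az": 0},
])

```text
time_s: 34.38
tcp_pos: [0.4333, -0.2018, 0.0321]
ee_rot: [[0.002, -0.18, 0.984], [-0.0, 0.984, 0.18], [-1.0, -0.0, 0.001]]
wrist_force: [1.0, 0.5, -0.4]
gripper_width: 0.751
```

Request:
play_rows([
  {"fingers": 0, "tx": 0, "ty": 0, "tz": 0, "ax": 0, "ay": 0, "az": 0},
  {"fingers": 1, "tx": 0, "ty": 0, "tz": 0, "ax": 0, "ay": 0, "az": 0},
  {"fingers": 1, "tx": 0, "ty": 0, "tz": 0, "ax": 0, "ay": 0, "az": 0},
  {"fingers": 1, "tx": 0, "ty": 0, "tz": 0, "ax": 0, "ay": 0, "az": 0},
  {"fingers": 1, "tx": 0, "ty": 0, "tz": 0, "ax": 0, "ay": 0, "az": 0},
])

```text
time_s: 34.8
tcp_pos: [0.4328, -0.2017, 0.0315]
ee_rot: [[0.0, -0.18, 0.984], [0.0, 0.984, 0.18], [-1.0, 0.0, 0.0]]
wrist_force: [0.3, 0.6, 1.8]
gripper_width: 0.458
```

Request:
play_rows([
  {"fingers": 1, "tx": 0, "ty": 0, "tz": 0, "ax": 0, "ay": 0, "az": 0},
  {"fingers": 1, "tx": 0, "ty": 0, "tz": 0, "ax": 0, "ay": 0, "az": 0},
  {"fingers": 1, "tx": 0, "ty": 0, "tz": 0, "ax": 0, "ay": 0, "az": 0},
  {"fingers": 1, "tx": 0, "ty": 0, "tz": 0, "ax": 0, "ay": 0, "az": 0},
  {"fingers": 1, "tx": 0, "ty": 0, "tz": 0, "ax": 0, "ay": 0, "az": 0},
])

```text
time_s: 35.22
tcp_pos: [0.4328, -0.2017, 0.0315]
ee_rot: [[0.0, -0.18, 0.984], [0.0, 0.984, 0.18], [-1.0, 0.0, 0.0]]
wrist_force: [-0.8, 1.5, 2.7]
gripper_width: 0.461
```

```bash
python3 plan.py 432,-201.5,129,100 490,-97,129,94 566,38,129,86 640,171,129,78 662,210.5,129,77
```

```text
now [ 432.8 -201.7   31.5] yaw 100.4 t 35.2167 w 0.461 F [-0.8  1.5  2.7]
432,-201.5,129,100 t [-0.13    0.0005 -0.001 ] a [ 0.0021  0.     -0.    ] len 98 rot 0.4
490,-97,129,94 t [0.     0.1238 0.1004] a [0.0333 0.     0.    ] len 120 rot 6.0
566,38,129,86 t [0.     0.1725 0.1136] a [0.0444 0.     0.    ] len 155 rot 8.0
640,171,129,78 t [0.     0.1838 0.0861] a [0.0444 0.     0.    ] len 152 rot 8.0
662,210.5,129,77 t [0.     0.0576 0.0177] a [0.0056 0.     0.    ] len 45 rot 1.0
```

Request:
play_rows([
  {"fingers": 1, "tx": -0.01, "ty": 0, "tz": 0, "ax": 0, "ay": 0, "az": 0},
  {"fingers": 1, "tx": -0.04, "ty": 0, "tz": 0, "ax": 0, "ay": 0, "az": 0},
  {"fingers": 1, "tx": -0.08, "ty": 0, "tz": 0, "ax": 0, "ay": 0, "az": 0},
  {"fingers": 1, "tx": -0.115, "ty": 0, "tz": 0, "ax": 0, "ay": 0, "az": 0},
  {"fingers": 1, "tx": -0.132, "ty": 0, "tz": 0, "ax": 0, "ay": 0, "az": 0},
])

```text
time_s: 35.63
tcp_pos: [0.4343, -0.2022, 0.1339]
ee_rot: [[0.005, -0.181, 0.984], [-0.001, 0.984, 0.181], [-1.0, -0.002, 0.005]]
wrist_force: [0.2, 0.7, -0.9]
gripper_width: 0.457
```

Request:
play_rows([
  {"fingers": 1, "tx": 0, "ty": 0.014, "tz": 0.011, "ax": 0.004, "ay": 0, "az": 0},
  {"fingers": 1, "tx": 0, "ty": 0.041, "tz": 0.033, "ax": 0.011, "ay": 0, "az": 0},
  {"fingers": 1, "tx": 0, "ty": 0.068, "tz": 0.055, "ax": 0.018, "ay": 0, "az": 0},
  {"fingers": 1, "tx": 0, "ty": 0.096, "tz": 0.078, "ax": 0.026, "ay": 0, "az": 0},
  {"fingers": 1, "tx": 0, "ty": 0.124, "tz": 0.1, "ax": 0.033, "ay": 0, "az": 0},
])

```text
time_s: 36.05
tcp_pos: [0.4901, -0.0958, 0.1308]
ee_rot: [[0.0, -0.076, 0.997], [0.0, 0.997, 0.076], [-1.0, 0.0, 0.0]]
wrist_force: [1.8, -1.0, -0.7]
gripper_width: 0.461
```

Request:
play_rows([
  {"fingers": 1, "tx": 0, "ty": 0.035, "tz": 0.023, "ax": 0.009, "ay": 0, "az": 0},
  {"fingers": 1, "tx": 0, "ty": 0.07, "tz": 0.046, "ax": 0.018, "ay": 0, "az": 0},
  {"fingers": 1, "tx": 0, "ty": 0.104, "tz": 0.068, "ax": 0.027, "ay": 0, "az": 0},
  {"fingers": 1, "tx": 0, "ty": 0.138, "tz": 0.091, "ax": 0.036, "ay": 0, "az": 0},
  {"fingers": 1, "tx": 0, "ty": 0.1725, "tz": 0.1135, "ax": 0.0445, "ay": 0, "az": 0},
])

```text
time_s: 36.47
tcp_pos: [0.565, 0.0401, 0.1306]
ee_rot: [[-0.0, 0.064, 0.998], [-0.0, 0.998, -0.064], [-1.0, -0.0, -0.0]]
wrist_force: [1.4, 1.1, -0.2]
gripper_width: 0.458
```

Request:
play_rows([
  {"fingers": 1, "tx": 0, "ty": 0.037, "tz": 0.017, "ax": 0.009, "ay": 0, "az": 0},
  {"fingers": 1, "tx": 0, "ty": 0.075, "tz": 0.035, "ax": 0.018, "ay": 0, "az": 0},
  {"fingers": 1, "tx": 0, "ty": 0.115, "tz": 0.054, "ax": 0.027, "ay": 0, "az": 0},
  {"fingers": 1, "tx": 0, "ty": 0.152, "tz": 0.071, "ax": 0.036, "ay": 0, "az": 0},
  {"fingers": 1, "tx": 0, "ty": 0.184, "tz": 0.086, "ax": 0.0445, "ay": 0, "az": 0},
])

```text
time_s: 36.88
tcp_pos: [0.6382, 0.1742, 0.1303]
ee_rot: [[-0.0, 0.202, 0.979], [-0.0, 0.979, -0.202], [-1.0, -0.0, -0.0]]
wrist_force: [0.2, -0.6, -1.0]
gripper_width: 0.456
```

Request:
play_rows([
  {"fingers": 1, "tx": 0, "ty": 0.025, "tz": 0.008, "ax": 0.0055, "ay": 0, "az": 0},
  {"fingers": 1, "tx": 0, "ty": 0.045, "tz": 0.014, "ax": 0.0055, "ay": 0, "az": 0},
  {"fingers": 1, "tx": 0, "ty": 0.057, "tz": 0.0175, "ax": 0.0055, "ay": 0, "az": 0},
  {"fingers": 1, "tx": 0, "ty": 0.057, "tz": 0.0175, "ax": 0.0055, "ay": 0, "az": 0},
  {"fingers": 1, "tx": 0, "ty": 0.057, "tz": 0.0175, "ax": 0.0055, "ay": 0, "az": 0},
])

```text
time_s: 37.3
tcp_pos: [0.6586, 0.2114, 0.13]
ee_rot: [[-0.001, 0.218, 0.976], [-0.001, 0.976, -0.218], [-1.0, -0.001, -0.001]]
wrist_force: [-0.6, -0.1, -1.3]
gripper_width: 0.459
```

```bash
python3 plan.py 661.5,210.5,42,77 661.5,210.5,32,77
```

```text
now [658.6 211.4 130. ] yaw 77.4 t 37.3 w 0.459 F [-0.6 -0.1 -1.3]
661.5,210.5,42,77 t [ 0.1173 -0.0003  0.0041] a [ 0.0024 -0.0004  0.0003] len 88 rot 0.4
661.5,210.5,32,77 t [0.0133 0.     0.    ] a [0. 0. 0.] len 10 rot 0.0
```

Request:
play_rows([
  {"fingers": 1, "tx": 0.035, "ty": 0, "tz": 0.004, "ax": 0.002, "ay": 0, "az": 0},
  {"fingers": 1, "tx": 0.075, "ty": 0, "tz": 0.004, "ax": 0.002, "ay": 0, "az": 0},
  {"fingers": 1, "tx": 0.1, "ty": 0, "tz": 0.004, "ax": 0.002, "ay": 0, "az": 0},
  {"fingers": 1, "tx": 0.115, "ty": 0, "tz": 0.004, "ax": 0.002, "ay": 0, "az": 0},
  {"fingers": 1, "tx": 0.118, "ty": 0, "tz": 0.004, "ax": 0.002, "ay": 0, "az": 0},
])

```text
time_s: 37.72
tcp_pos: [0.6604, 0.2092, 0.0394]
ee_rot: [[-0.005, 0.225, 0.974], [-0.002, 0.974, -0.225], [-1.0, -0.003, -0.004]]
wrist_force: [-0.0, 0.1, -1.2]
gripper_width: 0.458
```

Request:
play_rows([
  {"fingers": 1, "tx": 0.003, "ty": 0, "tz": 0, "ax": 0, "ay": 0, "az": 0},
  {"fingers": 1, "tx": 0.006, "ty": 0, "tz": 0, "ax": 0, "ay": 0, "az": 0},
  {"fingers": 1, "tx": 0.009, "ty": 0, "tz": 0, "ax": 0, "ay": 0, "az": 0},
  {"fingers": 1, "tx": 0.0125, "ty": 0, "tz": 0, "ax": 0, "ay": 0, "az": 0},
  {"fingers": 1, "tx": 0.0125, "ty": 0, "tz": 0, "ax": 0, "ay": 0, "az": 0},
])

```text
time_s: 38.13
tcp_pos: [0.6621, 0.2111, 0.0328]
ee_rot: [[0.0, 0.224, 0.975], [0.0, 0.975, -0.224], [-1.0, 0.0, 0.0]]
wrist_force: [-0.1, -0.1, -1.0]
gripper_width: 0.46
```

```bash
python3 plan.py 661.5,210.5,31.7,77
```

```text
now [662.1 211.1  32.8] yaw 77.1 t 38.1333 w 0.46 F [-0.1 -0.1 -1. ]
661.5,210.5,31.7,77 t [ 0.0015 -0.001  -0.0006] a [ 0.0003  0.0001 -0.0001] len 1 rot 0.1
```

Request:
play_rows([
  {"fingers": 1, "tx": 0.0017, "ty": -0.0005, "tz": -0.0005, "ax": 0, "ay": 0, "az": 0},
  {"fingers": 1, "tx": 0.0017, "ty": -0.0005, "tz": -0.0005, "ax": 0, "ay": 0, "az": 0},
  {"fingers": -0.5, "tx": 0.0017, "ty": -0.0005, "tz": -0.0005, "ax": 0, "ay": 0, "az": 0},
  {"fingers": -0.5, "tx": 0.0017, "ty": -0.0005, "tz": -0.0005, "ax": 0, "ay": 0, "az": 0},
  {"fingers": -0.5, "tx": 0.0017, "ty": -0.0005, "tz": -0.0005, "ax": 0, "ay": 0, "az": 0},
])

```text
time_s: 38.55
tcp_pos: [0.6619, 0.2109, 0.0316]
ee_rot: [[0.001, 0.224, 0.975], [0.0, 0.975, -0.224], [-1.0, 0.0, 0.0]]
wrist_force: [1.1, -0.5, 0.3]
gripper_width: 0.603
```

Request:
play_rows([
  {"fingers": -0.5, "tx": 0, "ty": 0, "tz": 0, "ax": 0, "ay": 0, "az": 0},
  {"fingers": -0.5, "tx": 0, "ty": 0, "tz": 0, "ax": 0, "ay": 0, "az": 0},
  {"fingers": -0.5, "tx": -0.02, "ty": 0, "tz": 0, "ax": 0, "ay": 0, "az": 0},
  {"fingers": -0.5, "tx": -0.07, "ty": 0, "tz": 0, "ax": 0, "ay": 0, "az": 0},
  {"fingers": -0.5, "tx": -0.12, "ty": 0, "tz": 0, "ax": 0, "ay": 0, "az": 0},
])

```text
time_s: 38.97
tcp_pos: [0.6605, 0.2101, 0.1201]
ee_rot: [[-0.005, 0.224, 0.975], [-0.003, 0.975, -0.224], [-1.0, -0.004, -0.004]]
wrist_force: [1.0, 0.9, 0.5]
gripper_width: 0.746
```

Request:
play_rows([
  {"fingers": -0.5, "tx": -0.01, "ty": 0, "tz": 0, "ax": 0, "ay": 0, "az": 0},
  {"fingers": -0.5, "tx": -0.01, "ty": 0, "tz": 0, "ax": 0, "ay": 0, "az": 0},
])

```text
time_s: 39.13
tcp_pos: [0.6639, 0.2119, 0.1339]
ee_rot: [[0.008, 0.223, 0.975], [0.004, 0.975, -0.223], [-1.0, 0.006, 0.007]]
wrist_force: [0.4, 0.7, -0.3]
gripper_width: 0.747
```

```bash
python3 chk.py side filter_cube,661.5,210.5,-13,4;python3 chk.py wrist filter_cube,661.5,210.5,-13,4; python3 plan.py 546,217.5,130,75.5 431.5,224,130,75.5 431.5,224,40,75.5
```

```text
filter_cube [661.  211.3] -15.6 0.059
filter_cube [658.6 212.3] -12.8 0.024
now [660.8 210.4 127.2] yaw 77.0 t 39.3333 w 0.751 F [-0.4  0.2 -1. ]
546,217.5,130,75.5 t [-0.0034 -0.0251 -0.1513] a [ 0.0086 -0.0007  0.0005] len 115 rot 1.6
431.5,224,130,75.5 t [ 0.     -0.0298 -0.15  ] a [0. 0. 0.] len 115 rot 0.0
431.5,224,40,75.5 t [0.12 0.   0.  ] a [0. 0. 0.] len 90 rot 0.0
```

Request:
play_rows([
  {"fingers": -0.5, "tx": -0.003, "ty": -0.025, "tz": -0.151, "ax": 0.0085, "ay": 0, "az": 0},
  {"fingers": -0.5, "tx": -0.003, "ty": -0.025, "tz": -0.151, "ax": 0.0085, "ay": 0, "az": 0},
  {"fingers": -0.5, "tx": -0.003, "ty": -0.025, "tz": -0.151, "ax": 0.0085, "ay": 0, "az": 0},
  {"fingers": -0.5, "tx": -0.003, "ty": -0.025, "tz": -0.151, "ax": 0.0085, "ay": 0, "az": 0},
])

```text
time_s: 39.67
tcp_pos: [0.5406, 0.2164, 0.1292]
ee_rot: [[-0.008, 0.248, 0.969], [-0.003, 0.969, -0.248], [-1.0, -0.005, -0.006]]
wrist_force: [-0.2, -0.8, 0.2]
gripper_width: 0.747
```

Request:
play_rows([
  {"fingers": -0.5, "tx": 0, "ty": -0.01, "tz": -0.05, "ax": 0, "ay": 0, "az": 0},
  {"fingers": -0.5, "tx": 0, "ty": -0.02, "tz": -0.1, "ax": 0, "ay": 0, "az": 0},
  {"fingers": -0.5, "tx": 0, "ty": -0.027, "tz": -0.135, "ax": 0, "ay": 0, "az": 0},
  {"fingers": -0.5, "tx": 0, "ty": -0.03, "tz": -0.15, "ax": 0, "ay": 0, "az": 0},
  {"fingers": -0.5, "tx": 0, "ty": -0.03, "tz": -0.15, "ax": 0, "ay": 0, "az": 0},
])

```text
time_s: 40.08
tcp_pos: [0.4304, 0.2237, 0.1305]
ee_rot: [[-0.002, 0.248, 0.969], [-0.001, 0.969, -0.248], [-1.0, -0.002, -0.001]]
wrist_force: [-0.0, 0.4, 0.0]
gripper_width: 0.752
```

```bash
python3 chk.py wrist slide_box,431.5,224,-14.5,4; python3 plan.py 431.5,224,40,75.5 431.5,224,28.5,75.5
```

```text
slide_box [428.7 225.5] -14.8 0.03
now [433.2 224.7 130.9] yaw 75.6 t 40.1833 w 0.757 F [ 0.6 -0.4 -0.2]
431.5,224,40,75.5 t [ 0.1213 -0.0015 -0.0021] a [ 0.0005  0.0002 -0.    ] len 91 rot 0.1
431.5,224,28.5,75.5 t [0.0153 0.     0.    ] a [0. 0. 0.] len 12 rot 0.0
```

Request:
play_rows([
  {"fingers": -0.5, "tx": 0.04, "ty": -0.0005, "tz": -0.002, "ax": 0, "ay": 0, "az": 0},
  {"fingers": -0.5, "tx": 0.08, "ty": -0.0005, "tz": -0.002, "ax": 0, "ay": 0, "az": 0},
  {"fingers": -0.5, "tx": 0.11, "ty": -0.0005, "tz": -0.002, "ax": 0, "ay": 0, "az": 0},
  {"fingers": -0.5, "tx": 0.121, "ty": -0.0005, "tz": -0.002, "ax": 0, "ay": 0, "az": 0},
  {"fingers": -0.5, "tx": 0.121, "ty": -0.0005, "tz": -0.002, "ax": 0, "ay": 0, "az": 0},
])

```text
time_s: 40.6
tcp_pos: [0.4311, 0.2233, 0.0379]
ee_rot: [[-0.003, 0.251, 0.968], [-0.004, 0.968, -0.251], [-1.0, -0.004, -0.002]]
wrist_force: [-0.5, 0.1, 0.5]
gripper_width: 0.748
```

Request:
play_rows([
  {"fingers": -0.5, "tx": 0.008, "ty": 0, "tz": 0, "ax": 0, "ay": 0, "az": 0},
  {"fingers": -0.5, "tx": 0.0155, "ty": 0, "tz": 0, "ax": 0, "ay": 0, "az": 0},
  {"fingers": -0.5, "tx": 0.0155, "ty": 0, "tz": 0, "ax": 0, "ay": 0, "az": 0},
  {"fingers": -0.5, "tx": 0.0155, "ty": 0, "tz": 0, "ax": 0, "ay": 0, "az": 0},
  {"fingers": -0.5, "tx": 0.0155, "ty": 0, "tz": 0, "ax": 0, "ay": 0, "az": 0},
])

```text
time_s: 41.02
tcp_pos: [0.4314, 0.2246, 0.0294]
ee_rot: [[0.001, 0.25, 0.968], [0.001, 0.968, -0.25], [-1.0, 0.001, 0.001]]
wrist_force: [0.3, 0.5, -0.2]
gripper_width: 0.749
```

Request:
play_rows([
  {"fingers": -0.3, "tx": 0, "ty": 0, "tz": 0, "ax": 0, "ay": 0, "az": 0},
  {"fingers": 0, "tx": 0, "ty": 0, "tz": 0, "ax": 0, "ay": 0, "az": 0},
  {"fingers": 1, "tx": 0, "ty": 0, "tz": 0, "ax": 0, "ay": 0, "az": 0},
  {"fingers": 1, "tx": 0, "ty": 0, "tz": 0, "ax": 0, "ay": 0, "az": 0},
  {"fingers": 1, "tx": 0, "ty": 0, "tz": 0, "ax": 0, "ay": 0, "az": 0},
])

```text
time_s: 41.43
tcp_pos: [0.431, 0.2243, 0.0288]
ee_rot: [[0.0, 0.25, 0.968], [0.0, 0.968, -0.25], [-1.0, 0.0, 0.0]]
wrist_force: [-0.5, 0.8, -0.3]
gripper_width: 0.457
```

Request:
play_rows([
  {"fingers": 1, "tx": 0, "ty": 0, "tz": 0, "ax": 0, "ay": 0, "az": 0},
  {"fingers": 1, "tx": 0, "ty": 0, "tz": 0, "ax": 0, "ay": 0, "az": 0},
  {"fingers": 1, "tx": 0, "ty": 0, "tz": 0, "ax": 0, "ay": 0, "az": 0},
  {"fingers": 1, "tx": 0, "ty": 0, "tz": 0, "ax": 0, "ay": 0, "az": 0},
  {"fingers": 1, "tx": 0, "ty": 0, "tz": 0, "ax": 0, "ay": 0, "az": 0},
])

```text
time_s: 41.85
tcp_pos: [0.431, 0.2242, 0.0287]
ee_rot: [[0.0, 0.25, 0.968], [0.0, 0.968, -0.25], [-1.0, 0.0, 0.0]]
wrist_force: [-0.1, 0.5, 2.4]
gripper_width: 0.411
```

```bash
python3 plan.py 431.5,224,128,75.5 432,110,128,73 433,-40,128,69 434.5,-180,128,66.3 434.7,-203.6,128,66.3
```

```text
now [431.  224.2  28.7] yaw 75.5 t 41.85 w 0.411 F [-0.1  0.5  2.4]
431.5,224,128,75.5 t [-1.324e-01 -1.000e-04  7.000e-04] a [ 0.0002  0.     -0.    ] len 99 rot 0.0
432,110,128,73 t [ 0.     -0.147   0.0387] a [0.0139 0.     0.    ] len 114 rot 2.5
433,-40,128,69 t [ 0.     -0.1909  0.0597] a [0.0222 0.     0.    ] len 150 rot 4.0
434.5,-180,128,66.3 t [ 0.     -0.1736  0.0688] a [0.015 0.    0.   ] len 140 rot 2.7
434.7,-203.6,128,66.3 t [ 0.     -0.0287  0.0129] a [0. 0. 0.] len 24 rot 0.0
```

Request:
play_rows([
  {"fingers": 1, "tx": -0.01, "ty": 0, "tz": 0, "ax": 0, "ay": 0, "az": 0},
  {"fingers": 1, "tx": -0.04, "ty": 0, "tz": 0, "ax": 0, "ay": 0, "az": 0},
  {"fingers": 1, "tx": -0.08, "ty": 0, "tz": 0, "ax": 0, "ay": 0, "az": 0},
  {"fingers": 1, "tx": -0.115, "ty": 0, "tz": 0, "ax": 0, "ay": 0, "az": 0},
  {"fingers": 1, "tx": -0.132, "ty": 0, "tz": 0, "ax": 0, "ay": 0, "az": 0},
])

```text
time_s: 42.27
tcp_pos: [0.4321, 0.225, 0.1311]
ee_rot: [[0.004, 0.249, 0.968], [0.003, 0.968, -0.249], [-1.0, 0.004, 0.003]]
wrist_force: [0.5, 1.1, -0.8]
gripper_width: 0.413
```

Request:
play_rows([
  {"fingers": 1, "tx": 0, "ty": -0.015, "tz": 0.004, "ax": 0.001, "ay": 0, "az": 0},
  {"fingers": 1, "tx": 0, "ty": -0.045, "tz": 0.012, "ax": 0.004, "ay": 0, "az": 0},
  {"fingers": 1, "tx": 0, "ty": -0.078, "tz": 0.021, "ax": 0.007, "ay": 0, "az": 0},
  {"fingers": 1, "tx": 0, "ty": -0.112, "tz": 0.03, "ax": 0.01, "ay": 0, "az": 0},
  {"fingers": 1, "tx": 0, "ty": -0.147, "tz": 0.039, "ax": 0.014, "ay": 0, "az": 0},
])

```text
time_s: 42.68
tcp_pos: [0.4304, 0.1081, 0.1266]
ee_rot: [[-0.002, 0.293, 0.956], [-0.001, 0.956, -0.293], [-1.0, -0.002, -0.002]]
wrist_force: [0.2, -0.9, -0.8]
gripper_width: 0.411
```

Request:
play_rows([
  {"fingers": 1, "tx": 0, "ty": -0.038, "tz": 0.012, "ax": 0.004, "ay": 0, "az": 0},
  {"fingers": 1, "tx": 0, "ty": -0.076, "tz": 0.024, "ax": 0.009, "ay": 0, "az": 0},
  {"fingers": 1, "tx": 0, "ty": -0.115, "tz": 0.036, "ax": 0.013, "ay": 0, "az": 0},
  {"fingers": 1, "tx": 0, "ty": -0.153, "tz": 0.048, "ax": 0.018, "ay": 0, "az": 0},
  {"fingers": 1, "tx": 0, "ty": -0.191, "tz": 0.06, "ax": 0.022, "ay": 0, "az": 0},
])

```text
time_s: 43.1
tcp_pos: [0.4312, -0.0421, 0.1267]
ee_rot: [[-0.003, 0.359, 0.933], [-0.0, 0.933, -0.359], [-1.0, -0.001, -0.002]]
wrist_force: [0.9, -0.1, -1.1]
gripper_width: 0.41
```

Request:
play_rows([
  {"fingers": 1, "tx": 0, "ty": -0.037, "tz": 0.015, "ax": 0.003, "ay": 0, "az": 0},
  {"fingers": 1, "tx": 0, "ty": -0.074, "tz": 0.029, "ax": 0.006, "ay": 0, "az": 0},
  {"fingers": 1, "tx": 0, "ty": -0.11, "tz": 0.044, "ax": 0.009, "ay": 0, "az": 0},
  {"fingers": 1, "tx": 0, "ty": -0.145, "tz": 0.057, "ax": 0.012, "ay": 0, "az": 0},
  {"fingers": 1, "tx": 0, "ty": -0.174, "tz": 0.069, "ax": 0.015, "ay": 0, "az": 0},
])

```text
time_s: 43.52
tcp_pos: [0.4326, -0.1824, 0.1265]
ee_rot: [[-0.003, 0.403, 0.915], [0.001, 0.915, -0.403], [-1.0, -0.001, -0.003]]
wrist_force: [0.3, -0.2, -0.3]
gripper_width: 0.411
```

Request:
play_rows([
  {"fingers": 1, "tx": 0, "ty": -0.018, "tz": 0.008, "ax": 0, "ay": 0, "az": 0},
  {"fingers": 1, "tx": 0, "ty": -0.028, "tz": 0.0125, "ax": 0, "ay": 0, "az": 0},
  {"fingers": 1, "tx": 0, "ty": -0.028, "tz": 0.0125, "ax": 0, "ay": 0, "az": 0},
  {"fingers": 1, "tx": 0, "ty": -0.028, "tz": 0.0125, "ax": 0, "ay": 0, "az": 0},
  {"fingers": 1, "tx": 0, "ty": -0.028, "tz": 0.0125, "ax": 0, "ay": 0, "az": 0},
])

```text
time_s: 43.93
tcp_pos: [0.4343, -0.2028, 0.1273]
ee_rot: [[-0.001, 0.401, 0.916], [0.0, 0.916, -0.401], [-1.0, -0.0, -0.001]]
wrist_force: [0.0, -0.1, -1.4]
gripper_width: 0.415
```

```bash
python3 plan.py 434.7,-203.6,40,66.3 434.7,-203.6,29.5,66.3
python3 - <<'E'
from h import *
p=viewer.capture("wrist");cv2.imwrite('pics/w5.png',p['image'][:,:,::-1])
E
```

```text
now [ 434.3 -202.8  127.3] yaw 66.4 t 43.9333 w 0.415 F [ 0.  -0.1 -1.4]
434.7,-203.6,40,66.3 t [ 0.1164 -0.0008  0.0011] a [ 0.0004 -0.0003  0.    ] len 87 rot 0.1
434.7,-203.6,29.5,66.3 t [0.014 0.    0.   ] a [0. 0. 0.] len 11 rot 0.0
```

View pics/w5.png

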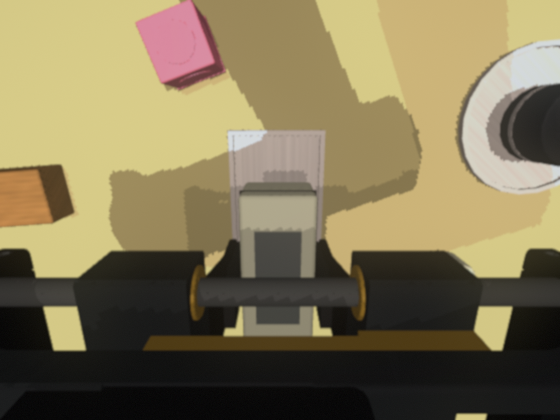

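The box (278,265) lines up with the empty oblong tray and is centred across it. Lowering.

Request:
play_rows([
  {"fingers": 1, "tx": 0.035, "ty": -0.0005, "tz": 0, "ax": 0, "ay": 0, "az": 0},
  {"fingers": 1, "tx": 0.075, "ty": -0.0005, "tz": 0, "ax": 0, "ay": 0, "az": 0},
  {"fingers": 1, "tx": 0.1, "ty": -0.0005, "tz": 0, "ax": 0, "ay": 0, "az": 0},
  {"fingers": 1, "tx": 0.115, "ty": -0.0005, "tz": 0, "ax": 0, "ay": 0, "az": 0},
  {"fingers": 1, "tx": 0.118, "ty": -0.0005, "tz": 0, "ax": 0, "ay": 0, "az": 0},
])

```text
time_s: 44.4
tcp_pos: [0.4332, -0.2026, 0.0371]
ee_rot: [[-0.005, 0.4, 0.917], [0.001, 0.917, -0.4], [-1.0, -0.001, -0.005]]
wrist_force: [0.0, 0.6, -0.8]
gripper_width: 0.409
```

Request:
play_rows([
  {"fingers": 1, "tx": 0.003, "ty": 0, "tz": 0, "ax": 0, "ay": 0, "az": 0},
  {"fingers": 1, "tx": 0.006, "ty": 0, "tz": 0, "ax": 0, "ay": 0, "az": 0},
  {"fingers": 1, "tx": 0.009, "ty": 0, "tz": 0, "ax": 0, "ay": 0, "az": 0},
  {"fingers": 1, "tx": 0.0125, "ty": 0, "tz": 0, "ax": 0, "ay": 0, "az": 0},
  {"fingers": 1, "tx": 0.0125, "ty": 0, "tz": 0, "ax": 0, "ay": 0, "az": 0},
])

```text
time_s: 44.82
tcp_pos: [0.4348, -0.2037, 0.03]
ee_rot: [[0.001, 0.401, 0.916], [-0.0, 0.916, -0.401], [-1.0, 0.0, 0.001]]
wrist_force: [-0.6, -0.7, -1.2]
gripper_width: 0.41
```

```bash
python3 plan.py 434.7,-203.6,28.8,66.3
```

```text
now [ 434.8 -203.7   30. ] yaw 66.4 t 44.8167 w 0.41 F [-0.6 -0.7 -1.2]
434.7,-203.6,28.8,66.3 t [ 0.0015  0.     -0.0001] a [ 0.0003  0.0002 -0.0001] len 1 rot 0.1
```

Request:
play_rows([
  {"fingers": 1, "tx": 0.0016, "ty": 0, "tz": 0, "ax": 0, "ay": 0, "az": 0},
  {"fingers": 1, "tx": 0.0016, "ty": 0, "tz": 0, "ax": 0, "ay": 0, "az": 0},
  {"fingers": -0.4, "tx": 0.0016, "ty": 0, "tz": 0, "ax": 0, "ay": 0, "az": 0},
  {"fingers": -0.4, "tx": 0.0016, "ty": 0, "tz": 0, "ax": 0, "ay": 0, "az": 0},
  {"fingers": -0.4, "tx": 0.0016, "ty": 0, "tz": 0, "ax": 0, "ay": 0, "az": 0},
])

```text
time_s: 45.23
tcp_pos: [0.4348, -0.2038, 0.0288]
ee_rot: [[0.001, 0.401, 0.916], [-0.0, 0.916, -0.401], [-1.0, 0.0, 0.001]]
wrist_force: [0.6, 0.6, -0.4]
gripper_width: 0.562
```

Request:
play_rows([
  {"fingers": -0.4, "tx": 0, "ty": 0, "tz": 0, "ax": 0, "ay": 0, "az": 0},
  {"fingers": -0.4, "tx": 0, "ty": 0, "tz": 0, "ax": 0, "ay": 0, "az": 0},
  {"fingers": -0.4, "tx": -0.02, "ty": 0, "tz": 0, "ax": 0, "ay": 0, "az": 0},
  {"fingers": -0.4, "tx": -0.07, "ty": 0, "tz": 0, "ax": 0, "ay": 0, "az": 0},
  {"fingers": -0.4, "tx": -0.12, "ty": 0, "tz": 0, "ax": 0, "ay": 0, "az": 0},
])

```text
time_s: 45.65
tcp_pos: [0.4333, -0.2036, 0.1184]
ee_rot: [[-0.005, 0.401, 0.916], [0.001, 0.916, -0.401], [-1.0, -0.001, -0.005]]
wrist_force: [2.7, 0.1, 0.3]
gripper_width: 0.7
```

Request:
play_rows([
  {"fingers": -0.4, "tx": -0.04, "ty": -0.03, "tz": -0.03, "ax": 0, "ay": 0, "az": 0},
  {"fingers": -0.4, "tx": -0.08, "ty": -0.06, "tz": -0.06, "ax": 0, "ay": 0, "az": 0},
  {"fingers": -0.4, "tx": -0.12, "ty": -0.1, "tz": -0.08, "ax": 0, "ay": 0, "az": 0},
  {"fingers": -0.4, "tx": -0.12, "ty": -0.13, "tz": -0.08, "ax": 0, "ay": 0, "az": 0},
  {"fingers": -0.4, "tx": -0.12, "ty": -0.13, "tz": -0.08, "ax": 0, "ay": 0, "az": 0},
])

```text
time_s: 46.07
tcp_pos: [0.3395, -0.2713, 0.2114]
ee_rot: [[0.005, 0.404, 0.915], [-0.003, 0.915, -0.404], [-1.0, -0.0, 0.006]]
wrist_force: [0.5, -0.2, -0.5]
gripper_width: 0.702
```

```bash
python3 plan.py; for v in top side; do echo $v; python3 chk.py $v slide_box,434.7,-203.6,-23.7,4 filter_cube,661.5,211,-13,4 camera,455,19,0,4 eyepiece,669,-218,0,4; done
python3 - <<'E'
from h import *
p=viewer.capture("top");im=ortho(p,cam(p),.007,.35,.85,-.28,.32,1300);cv2.imwrite('pics/end_t.png',im[:,:,::-1])
p=viewer.capture("side");cv2.imwrite('pics/end_s.png',cv2.resize(p['image'][130:360,150:430],None,fx=2.5,fy=2.5,interpolation=cv2.INTER_CUBIC)[:,:,::-1])
E
```

```text
now [ 339.5 -271.3  211.4] yaw 66.2 t 46.0667 w 0.702 F [ 0.5 -0.2 -0.5]
top
slide_box [ 442.2 -206.9] -24.6 0.195
filter_cube [662.1 210.6] -12.2 0.053
camera [456.7  18.2] 2.6 0.052
eyepiece [ 669.7 -219.5] -6.6 0.154
side
slide_box [ 434.6 -203.2] -19.3 0.111
filter_cube [661.9 210.5] -13.7 0.07
camera [455.8  16.6] 3.8 0.046
eyepiece [ 669.8 -218.6] -1.9 0.149
```

View pics/end_t.png

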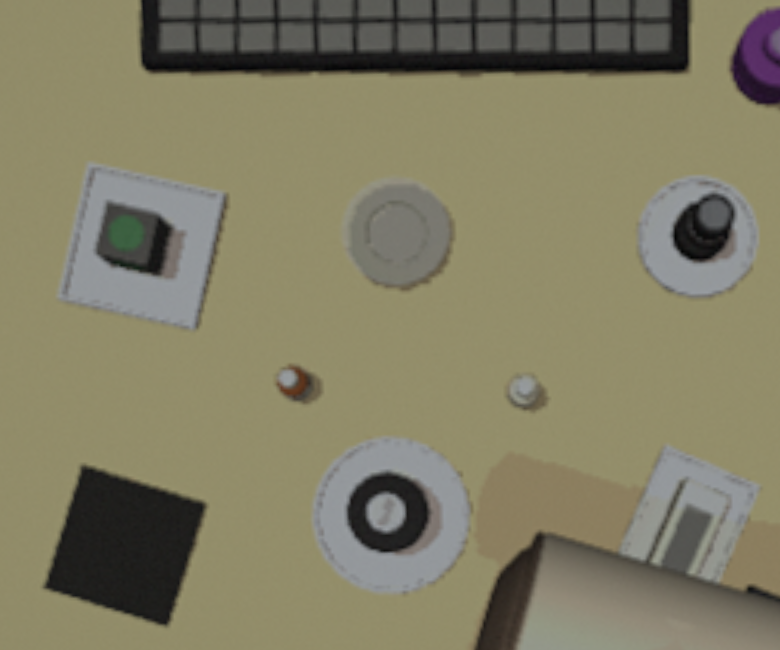

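View pics/end_s.png

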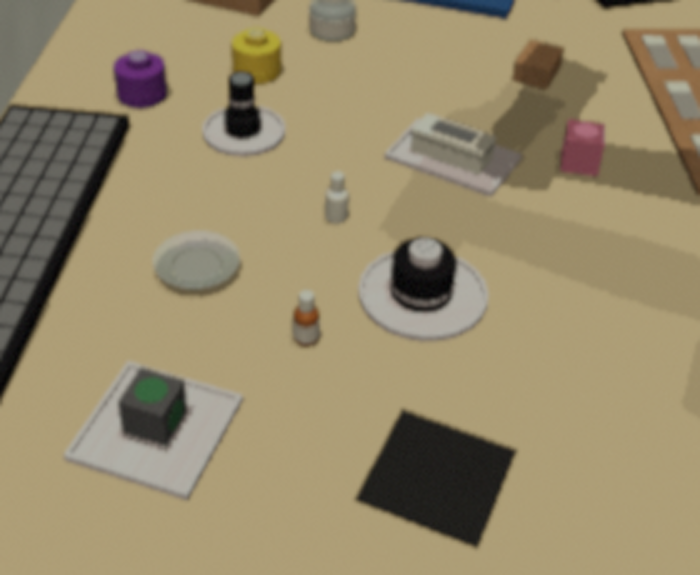

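Every part stands upright in its own tray, the mat is empty, and the bottles and decoys haven't moved. In the top view the arm covers part of the slide box, but the side view shows it centred.

```bash
python3 -c "
from station import job
print(job.finish_job())"
```

```text
the job is handed in; nothing more can be done
None
```

All four parts are in their own trays and the job is handed in, at about 47 s of the 144 s limit. I swapped the eyepiece and camera, then the slide box and filter cube, parking the eyepiece and then the box on the mat.

**Final positions:**

| Part | Tray | Distance from tray centre |
|---|---|---|
| Eyepiece | small round | 1–2 mm |
| Camera | large round | 2 mm |
| Filter cube | square | under 1 mm |
| Slide box | oblong, lengthwise | under 1 mm (side view) |

The last pictures show every part standing flat, the mat empty, the bottles and look-alikes unmoved, and the gripper about 20 cm up and clear of everything. Wrist force readings at the end of each move stayed below about 7 N.

**Checks that failed or disagreed:**
- **First grasp:** my first try at the eyepiece closed too late and missed. The part was not disturbed, and the second try held.
- **Slide box, final views:** the arm partly hid the box from the top camera, so that fit was off by about 8 mm. The side view gave the position right, but an angle of −19° against the tray's −24°. The gripper had set it down at −23.6°, and it looked lined up with the tray.
- **Wrist camera:** its readings were about 3 mm off in x from the other two cameras throughout.

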